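Run an embossing pack through the hand-cranked roller machine

TASK

Take the flat embossing pack off the blue box, lay it white side up between the guides on the near table of the hand-cranked machine, and slide it in by feel until its edge bears on the rollers, firmly enough for them to bite but without jamming it; then let go of it. Turn the crank by its blue grip, over the top towards the far side, without letting go until the rollers have carried the pack right out onto the far table, and leave it lying there. Keep your hand off the pack while it is in the rollers, do not drag or rock the machine, which only stands on rubber feet, and leave the things round it alone.

Things in the scene. Friction and masses are not known exactly. Their poses are not given: they have to be found in the camera images.
- machine: White hand-cranked embossing machine, grey base, 318 x 134 x 194 mm, 6.6 kg, loose on rubber feet: slides if pulled with over about 35 N, rocks if the crank grip is pulled up with over about 15 N. Origin: centre of its underside, on the table top. x: feed direction; y: towards the crank; z up. Round-topped side cheeks fill |y| = 45 to 67 mm, x = +-58 mm; a bridge over the rollers x = +-28 mm, 133 mm up.
- infeed (a point): Point on the grey in-feed table's top, at machine x = -100 mm, 72 mm up. Table: x = -159 to -17 mm, 100 mm wide. Two black guides 10 mm high, 69 mm apart, stand on it from x = -68 to -32 mm and flare out to x = -90 mm. Lower the pack with its leading edge at x = -60 to -32 mm (behind the bridge), then slide it along x.
- nip (a point): Middle of the nip between the rollers (each 16 mm in radius), at machine x = 0, 73 mm up: black rubber drive roller below, geared to the crank, sprung steel roller above. They meet the pack's edge about 4 mm before x = 0. Mere touch is no bite: pressed along x with some 6 to 12 N it stays wedged when released, and turning the crank draws it in; over some 20 N jams it.
- outfeed (a point): Middle of the grey out-feed table's top, at machine x = 88 mm, 72 mm up; the table reaches from x = 17 to 159 mm and is 100 mm wide. Rollers let go of the pack when its middle is about x = 70 mm.
- pack: Embossing pack, one rigid piece: white top plate with a grey panel, orange folder, clear bottom plate; 130 mm (x) by 64 mm (y) by 12 mm (z), about 0.12 kg. Origin: centre of its underside. Either end may lead. It starts flat on the blue box, white side up.
- crank (a joint): Crank angle, rad; axis along the machine's y, 120 mm up. At 0 the grip is straight above the axis; the angle grows as it goes over the top towards +x, which feeds the pack along +x (grip at x = 58 mm sin, z = 120 + 58 mm cos of the angle). Unlimited; a turn feeds about 60 mm, a whole pass takes about 2.5 turns. Stays where left; turning takes about 5 N at the grip.
- crank_grip: Blue ribbed round grip, 22 mm in diameter, 90 mm long, spinning freely on its pin parallel to the machine's y, 58 mm from the crank axis. Origin: its middle, at machine y = 134 mm (grip from y = 89 to 179 mm; black arm and hub inside y = 86 mm). Held from above by its outer half, fingers closing along the machine's x, a hand of constant orientation clears the machine all round.
- press_roller (a joint): Lift of the sprung top roller, m: 0 when down (nothing in the nip), about 0.001 while the pack is between the rollers. Its spring presses with about 20 to 25 N.
- top_roller: Steel top roller, 32 mm in diameter, free to turn. Origin: its centre, 100 mm above the machine's underside when down.
- storage_box: Flat cardboard storage box with a blue cloth lid, 166 x 110 x 50 mm, fixed; the pack lies on its lid. Origin: centre of its underside; the lid's flat top is 50 mm up.
- glue_bottle: Glue bottle with an orange nozzle, 134 mm high, standing behind the machine. Origin: centre of its foot. Bystander.
- tin_gold: Round gold tin, 64 mm in diameter, 34 mm high, beside the black magazine file. Origin: centre of its underside. Bystander.
- roll_purple: Roll of purple tape, 51 mm in diameter, 40 mm high, at the back edge. Origin: centre of its underside. Bystander.

How it is judged:
On the way, in this order (a step that is already met when the one before it is completed fails the run):
1. the pack lies flat on the in-feed table between the guides, its leading edge against the rollers, and is let go (y of pack in the frame of machine between -0.012 and 0.012 m and z of pack in the frame of machine between 0.068 and 0.08 m and x of pack in the frame of machine between -0.0735 and -0.05 m and angle between the x axis of pack and the x axis of machine, either way round below 0.06 rad and contact force between the fingers and pack below 0.05 N), for 0.2 s.
2. the pack is halfway through the rollers while the fingers hold the crank's grip (y of pack in the frame of machine between -0.012 and 0.012 m and z of pack in the frame of machine between 0.068 and 0.08 m and x of pack in the frame of machine above 0 m and value of joint press_roller above 0.0004 m and contact force between the fingers and crank_grip above 0.5 N).
At the end, for the whole second after the job is handed in: the pack lies flat and at rest on the out-feed table, white side up, in line with the rollers (within 12 mm), its middle 66 to 150 mm past the rollers' line so that its trailing edge is out of them, and the top roller is down again (within 0.5 mm) (y of pack in the frame of machine between -0.012 and 0.012 m and z of pack in the frame of machine between 0.068 and 0.08 m and x of pack in the frame of machine between 0.066 and 0.15 m and value of joint press_roller below 0.0005 m and angle between pack's own z axis and vertical below 0.1 rad and linear speed of pack below 0.02 m/s); the robot touches nothing.
It fails at once if the machine is dragged more than 8 mm over the table, or rocked over by more than 0.04 rad (distance of machine from where it was at the start of the episode above 0.008 m or angle between machine's own z axis and vertical above 0.04 rad).
It fails at once if the pack is jammed into the nip: it presses on the top roller with over 16 N while the fingers hold or push it (a push of some 20 N or more) (contact force between pack and top_roller above 16 N and contact force between the fingers and pack above 0.5 N).
It fails at once if the fingers touch the pack while it is in the rollers (its middle from 50 mm before to 64 mm past their line) (y of pack in the frame of machine between -0.012 and 0.012 m and z of pack in the frame of machine between 0.068 and 0.08 m and x of pack in the frame of machine between -0.05 and 0.064 m and contact force between the fingers and pack above 0.2 N).
It fails at once if the fingers leave the crank's grip while the pack is between the rollers (its middle from 40 mm before to 50 mm past their line) (y of pack in the frame of machine between -0.012 and 0.012 m and z of pack in the frame of machine between 0.068 and 0.08 m and x of pack in the frame of machine between -0.04 and 0.05 m and value of joint press_roller above 0.0004 m and contact force between the fingers and crank_grip below 0.05 N).
It fails at once if the glue bottle is knocked over, or it, the gold tin or the purple tape roll is shifted more than 40 mm (angle between glue_bottle's own z axis and vertical above 0.5 rad or distance of any of glue_bottle, tin_gold, roll_purple from where it was at the start of the episode above 0.04 m).
It also fails if it takes over 67 s, if anything falls off the work surface, if the arm or the gripper's body presses on something with over 40 N, if the wrist force passes 120 N, or if a joint passes its speed limit or range.

ROBOT

A 6-joint arm with a two-finger parallel gripper is mounted at the origin on the work surface; the furniture and walls round the work are solid. World frame = base frame: x ahead of the robot, y to its left, z up, the work surface at z = 0. Lengths are in m, angles in rad, forces in N, time in s.
With the tool pointing down it reaches from about 0.35 to 0.975 m from the base axis. Payload 4.9 kg.
Tool frame: the origin (TCP) lies at the very end of the fingers, on their centre line; the grasp point (between the pads) lies 19 mm behind it; z points along the fingers, y is the line along which they close (so a half turn about z gives the same grasp; the last joint's range is limited). The gripper opens to 85 mm and grips with 20 to 120 N. Pads are 22 mm wide; open, the fingers measure 114 mm over their backs; the gripper's body (76 mm by 85 mm) begins 54 mm behind the grasp point. The pads swing forward as they close: fully open they stand 13 mm farther back than shut.
Start: joints at [-1.357, 0.053, 1.613, -0, 1.476, -0.119], TCP at [0.204, -0.591, 0.193] pointing down, gripper open.
Joint ranges: [-3.01, 3.01], [-1.01, 2.22], [0.06, 2.58], [-1.02, 4.17], [0.09, 2.62], [-3.14, 3.14]. Speed limits (rad/s): [2.57, 2.57, 3.14, 3.14, 3.14, 3.14].

INTERFACE

Orientations are given as a rotation vector (axis times angle).
In Python, from station import get_obs, get_image, finish_job gives the robot as it stands. The module is installed in compiled form; this text tells all that it offers.
- The arm moves only by the tool carry_out, never from a script. Its argument "rows" is a list of rows, each a list of 7 numbers: the turn, a rotation vector about the tool's x, y, z as a fraction of full scale, then the shift along the tool's x, y, z as a fraction of full scale, then the closure, from -1 (fully open) to 1 (shut). A call has 1 to 5 rows; each row is the pose to reach, as a shift and turn from the pose commanded when the call began, along the tool's axes at that moment, turning the shorter way round; what a row does not reach only later rows make up. Full scale, the value 1, is 300 mm for a shift and pi rad for a turn. A row lasts 1/10 s, in which the tool goes at most 50 mm and 8.59 degrees, less where a joint would pass 70% of its speed; a pose out of reach is approached as far as the arm can. A call with a number of a shift or a turn outside -1 to 1 is refused whole. A call with a gripper value outside its range is refused whole. The fingers move at their own pace and stop on an object; "force" is the grip in N (left out, the last holds). Time passes only in rows, so rows that repeat a pose let the fingers close. It gives the time, the measured TCP pose, the force, the opening and the grip force at its end, in the units of the state.
- get_obs(): the state, without advancing time (a new reading comes with each control period).
- get_image(name): name is "scene" or "top" or "wrist"; returns a dict with "img" (420x560x3 uint8, blue, green, red), "mtx" (3x3 intrinsics, pixels), "R" (3x3) and "t" (3): a world point X has camera coordinates R X + t. Camera axes: x right, y down, z forward; pixel columns grow to the right and rows downward; lengths in m; the calibration is good to about 2 mm. A picture is of the moment at which its call begins. There is no depth.
- finish_job(): hands the job in; it is judged then, once.
The state is a dict: "t": time; "q": joint angles; "dq": joint speeds; "effort": joint torques, N m; "tool_pos": TCP position; "tool_rot": TCP orientation; "contact_force": force on the tool from outside, world axes, zero at the start; "wrist_torque": the same for the moment, N m; "opening": finger opening in m; "grip_force": force on a finger pad.
Only numpy, scipy, OpenCV 4.12 (cv2) and the standard library are available. Lean on these libraries where they do the work, as an engineer would, in place of code of your own. Each camera call takes 0.05 s, during which the arm holds its last target. There are 200 camera calls.

## Working session

There is one attempt and no reset: what is moved stays moved. The work goes in short steps, Python scripts to look and compute and a tool call to move; the robot and the scene stay as the last step left them, time stands still between calls to the robot, and variables do not carry over. Pictures are saved under pics/ and viewed, at most 10 in all, crops included, and the job is handed in when it is done.

Besides the shell and the picture viewer there is one more tool, called after ">>>" by a JSON object that holds its "api" and its "payload". carry_out: Moves the arm, as the interface text tells. Shift numbers are shares of 300 mm and turn numbers shares of pi rad, none past 1 either way. Its arguments: {"type":"object","properties":{"rows":{"type":"array"},"force":{"type":"number"}},"required":["rows"]}

```bash
mkdir -p pics
python3 - <<'E'
from station import *
import cv2,numpy as np,pickle
o=get_obs();print({k:np.round(v,3) for k,v in o.items()})
for n in("scene","top"):
    d=get_image(n);cv2.imwrite(f"pics/{n}0.png",d["img"]);pickle.dump(d,open(f"{n}0.pkl","wb"));print(n,d["mtx"],d["R"],d["t"])
E
```

```text
{'t': np.float64(0.0), 'q': array([-1.357,  0.053,  1.614, -0.   ,  1.476, -0.119]), 'dq': array([-0.001, -0.001,  0.   ,  0.001,  0.003,  0.001]), 'effort': array([ 0.0000e+00, -3.9368e+01, -3.7018e+01, -0.0000e+00,  7.0000e-03,
        0.0000e+00]), 'tool_pos': array([ 0.204, -0.59 ,  0.192]), 'tool_rot': array([-3.096, -0.52 ,  0.   ]), 'contact_force': array([-0.038, -0.216, -0.196]), 'wrist_torque': array([-0.052,  0.02 ,  0.044]), 'grip_force': np.float64(0.0), 'opening': np.float64(0.085)}
scene [[388.18573119   0.         280.3396788 ]
 [  0.         388.18573119 207.38455513]
 [  0.           0.           1.        ]] [[-0.73464751  0.67841354  0.00693534]
 [ 0.52952365  0.57974683 -0.61927241]
 [-0.42414353 -0.45127451 -0.78514558]] [ 0.49914983 -0.14298344  1.14099788]
top [[536.96153889   0.         277.30213539]
 [  0.         536.96153889 217.42958318]
 [  0.           0.           1.        ]] [[-0.00244011 -0.99992551  0.0119592 ]
 [-0.99586206  0.00134341 -0.09086779]
 [ 0.09084495 -0.01213145 -0.99579115]] [-0.14924839  0.59955799  1.13438825]
```

View pics/top0.png

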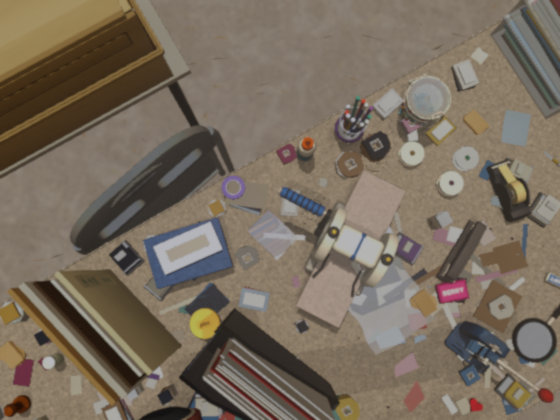

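View pics/scene0.png

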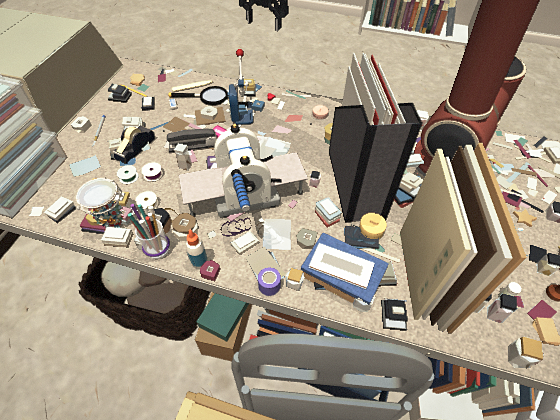

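The top view shows the pack on the blue box at about (190,247), with the machine at (355,245). The in-feed table is near (328,292), the out-feed table near (372,203) and the blue grip near (303,202). I'll enlarge for corner positions.

Run:
```python
import cv2
i=cv2.imread("pics/top0.png")
a=cv2.resize(i[165:335,275:415],None,fx=3.5,fy=3.5,interpolation=cv2.INTER_CUBIC)
b=cv2.resize(i[205:305,135:240],None,fx=2.9,fy=2.9,interpolation=cv2.INTER_CUBIC)
import numpy as np
c=np.zeros((600,800,3),np.uint8);c[:595,:490]=a;c[:290,490:490+304]=b
cv2.imwrite("pics/crop0.png",c)
```

```text
(no output)
```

View pics/crop0.png

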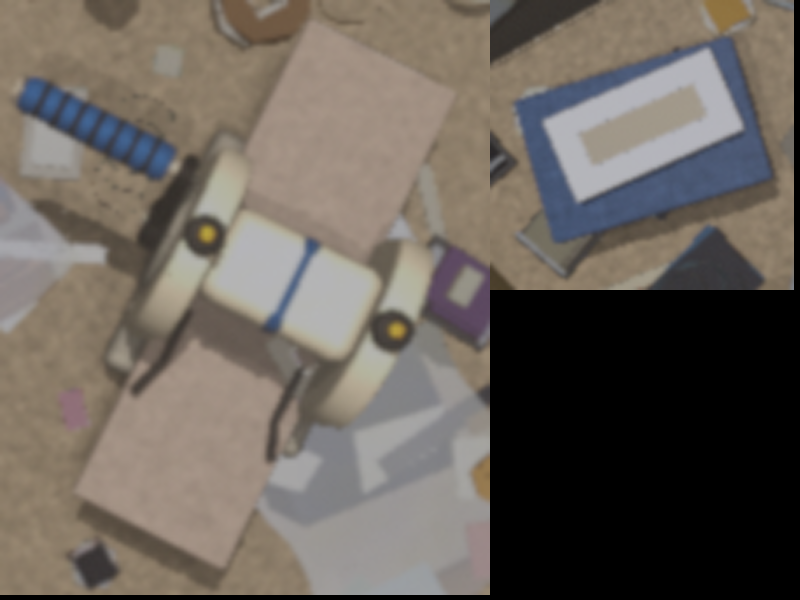

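```bash
cat > h.py <<'E'
import numpy as np,pickle,cv2
from scipy.optimize import least_squares
from scipy.spatial.transform import Rotation as Ro
def proj(d,P):
    c=np.atleast_2d(P)@d["R"].T+d["t"]; p=c@d["mtx"].T; return p[:,:2]/p[:,2:]
def fit(d,L,uv,x0):
    def w(p): 
        c,s=np.cos(p[2]),np.sin(p[2]); return np.c_[p[0]+c*L[:,0]-s*L[:,1],p[1]+s*L[:,0]+c*L[:,1],L[:,2]]
    r=least_squares(lambda p:(proj(d,w(p))-uv).ravel(),x0); return r.x,np.round(r.fun.reshape(-1,2),1)
E
python3 - <<'E'
from h import *
T=pickle.load(open("top0.pkl","rb"));S=pickle.load(open("scene0.pkl","rb"))
A=lambda l:(np.array(l)+.5)/3.5-.5+[275,165]
B=lambda l:(np.array(l)-[490,0]+.5)/2.9-.5+[135,205]
L=np.array([[-.159,.05,.072],[-.159,-.05,.072],[.159,.05,.072],[.159,-.05,.072]])
m,r=fit(T,L,A([[77,492],[222,571],[313,22],[456,93]]),[.6,-.2,-.4]);print("machine",m,r.tolist())
q=lambda a,b,z:np.array([[-a,b,z],[a,b,z],[a,-b,z],[-a,-b,z]])
p,r=fit(T,q(.065,.032,.062),B([[578,203],[545,120],[710,47],[745,130]])[[1,2,3,0]],[.6,.1,-1]);print("pack",p,r.tolist())
b,r=fit(T,q(.083,.055,.05),B([[516,101],[732,38],[775,180],[557,241]]),[.6,.1,-1]);print("box",b,r.tolist())
c,s=np.cos(m[2]),np.sin(m[2]);R=np.array([[c,-s,0],[s,c,0],[0,0,1]])
for th in np.arange(-3.2,3.2,.4):
    G=np.array([[.058*np.sin(th),y,.12+.058*np.cos(th)] for y in(.089,.179)])@R.T+[m[0],m[1],0]
    print(round(th,2),(proj(T,G)).round().tolist(),proj(S,G).round().tolist())
print(A([[27,93],[168,160]]))
E
```

```text
machine [ 0.53153493 -0.30336105 -0.47466521] [[-1.4, 0.6], [0.7, 0.5], [-0.5, -1.2], [1.3, 0.0]]
pack [ 0.53298312  0.0365368  -1.15908442] [[-0.4, 0.1], [0.2, 0.4], [0.1, -0.3], [0.1, -0.2]]
box [ 0.52267909  0.03785741 -1.28637445] [[-0.4, -0.6], [0.9, -1.0], [0.3, 0.0], [-0.8, 1.5]]
-3.2 [[313.0, 227.0], [275.0, 208.0]] [[249.0, 204.0], [258.0, 234.0]]
-2.8 [[309.0, 237.0], [270.0, 217.0]] [[258.0, 201.0], [267.0, 231.0]]
-2.4 [[305.0, 245.0], [266.0, 225.0]] [[266.0, 197.0], [276.0, 226.0]]
-2.0 [[302.0, 251.0], [263.0, 231.0]] [[271.0, 191.0], [281.0, 220.0]]
-1.6 [[302.0, 253.0], [261.0, 232.0]] [[273.0, 184.0], [284.0, 213.0]]
-1.2 [[303.0, 251.0], [262.0, 230.0]] [[272.0, 178.0], [282.0, 207.0]]
-0.8 [[307.0, 245.0], [265.0, 223.0]] [[266.0, 173.0], [277.0, 203.0]]
-0.4 [[312.0, 235.0], [269.0, 214.0]] [[258.0, 171.0], [268.0, 201.0]]
-0.0 [[317.0, 224.0], [275.0, 203.0]] [[248.0, 171.0], [257.0, 202.0]]
0.4 [[323.0, 214.0], [280.0, 193.0]] [[238.0, 175.0], [247.0, 205.0]]
0.8 [[326.0, 206.0], [285.0, 185.0]] [[230.0, 180.0], [238.0, 211.0]]
1.2 [[328.0, 201.0], [287.0, 181.0]] [[225.0, 187.0], [233.0, 218.0]]
1.6 [[328.0, 201.0], [288.0, 181.0]] [[225.0, 194.0], [232.0, 224.0]]
2.0 [[326.0, 205.0], [286.0, 185.0]] [[228.0, 200.0], [236.0, 230.0]]
2.4 [[322.0, 211.0], [283.0, 192.0]] [[234.0, 203.0], [242.0, 233.0]]
2.8 [[317.0, 220.0], [279.0, 201.0]] [[243.0, 205.0], [251.0, 234.0]]
[[282.35714286 191.21428571]
 [322.64285714 210.35714286]]
```

```bash
python3 - <<'E'
from h import *
T=pickle.load(open("top0.pkl","rb"));S=pickle.load(open("scene0.pkl","rb"))
def bp(d,uv,z):
    r=d["R"].T@np.linalg.inv(d["mtx"])@[*uv,1];C=-d["R"].T@d["t"];return C+r*(z-C[2])/r[2]
for n,uv in dict(cream_b1=(418,325),cream_b2=(402,275),file_b=(345,222),file_b2=(380,212),file_l=(328,165)).items(): print(n,bp(S,uv,0).round(3))
# 2-view triangulation of tops: file right-front corner & cream corner
def tri(a,b):
    r=least_squares(lambda X:np.r_[proj(T,X)[0]-a,proj(S,X)[0]-b],[.4,0,.2]);return r.x.round(3),r.fun.round(1)
print("file far-right top?",tri((232,312),(384,133)))
print("file far corner b",tri((232,312),(332,107)))
print("cream c",tri((92,268),(475,148)));print("cream",tri((180,345),(480,150)));print(tri((92,268),(440,152)))
E
python3 - <<'E'
import cv2,numpy as np
i=cv2.imread("pics/top0.png")[200:420,0:350];j=cv2.imread("pics/scene0.png")[30:360,310:540]
c=np.zeros((600,800,3),np.uint8);a=cv2.resize(i,(480,302));b=cv2.resize(j,(320,459));c[:302,:480]=a;c[:459,480:]=b
cv2.imwrite("pics/crop1.png",c)
E
```

```text
cream_b1 [0.492 0.23  0.   ]
cream_b2 [0.419 0.135 0.   ]
file_b [ 0.402 -0.056 -0.   ]
file_b2 [ 0.31  -0.016  0.   ]
file_l [ 0.285 -0.225  0.   ]
file far-right top? (array([ 0.406, -0.054,  0.303]), array([-12.,   9., -18.,  -1.]))
file far corner b (array([ 0.435, -0.09 ,  0.354]), array([ 8.8, -7.1, 13.6,  0.8]))
cream c (array([0.479, 0.134, 0.438]), array([-17.2,   9.5, -19.2,  -0.7]))
cream (array([0.337, 0.063, 0.297]), array([-32.3,  19.1, -43.3,  -1.7]))
(array([0.491, 0.118, 0.425]), array([-1.9,  1.1, -2.2, -0.1]))
```

View pics/crop1.png

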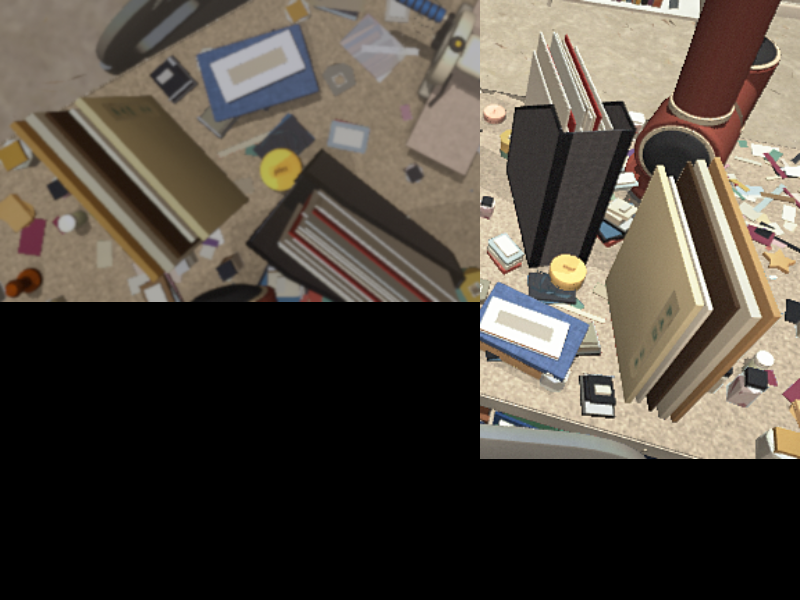

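The crop shows the tall black file (base corner about x 0.40, y -0.05) and the cream binder on the robot side of the box, so I will cross over the machine at z≈0.3 instead.

```bash
cat >> h.py <<'E'
M=np.array([.5315,-.3034,-.4747])
def rot(yaw): # tool down, tool y at world yaw
    y=np.array([np.cos(yaw),np.sin(yaw),0]);z=np.array([0,0,-1.]);return Ro.from_matrix(np.c_[np.cross(y,z),y,z])
def mw(x,y,z): c,s=np.cos(M[2]),np.sin(M[2]);return np.array([M[0]+c*x-s*y,M[1]+s*x+c*y,z])
def row(p,R,pt,Rt):
    return np.r_[(R.inv()*Rt).as_rotvec()/np.pi,R.inv().apply(np.array(pt)-p)/.3].round(4)
def plan(wps):
    from station import get_obs
    o=get_obs();p=o["tool_pos"];R=Ro.from_rotvec(o["tool_rot"]);print("t",o["t"],"p",p.round(4),"yaw_y",round(float(np.arctan2(R.as_matrix()[1,1],R.as_matrix()[0,1])),3),"F",o["contact_force"].round(1),"open",o["opening"])
    for w in wps:
        pt=np.array(w[:3]);Rt=rot(w[3]);print(row(p,R,pt,Rt).tolist(),"d",np.linalg.norm(pt-p).round(3));p,R=pt,Rt
E
python3 - <<'E'
from h import *
plan([[.36,-.46,.30,-.85],[.52,-.29,.32,-.45],[.58,-.08,.30,0.05],[.516,.075,.2,.412],[.516,.075,.051,.412]])
E
```

```text
t 0.1 p [ 0.204  -0.5901  0.1918] yaw_y -1.238 F [-0.2 -0.   0.6] open 0.08549507373537918
[-0.0006, -0.0002, -0.1235, 0.6331, -0.2407, -0.3602] d 0.23
[0.0, 0.0, -0.1273, 0.7747, -0.0737, -0.0667] d 0.234
[0.0, 0.0, -0.1592, 0.7173, -0.1244, 0.0667] d 0.219
[0.0, 0.0, -0.1152, 0.5267, -0.1872, 0.3333] d 0.195
[0.0, 0.0, 0.0, 0.0, 0.0, 0.4967] d 0.149
```

>>> {"api": "carry_out", "payload": {"rows": [[0, 0, -0.1235, 0.633, -0.241, -0.36, -1], [0, 0, -0.1235, 0.633, -0.241, -0.36, -1], [0, 0, -0.1235, 0.633, -0.241, -0.36, -1], [0, 0, -0.1235, 0.633, -0.241, -0.36, -1], [0, 0, -0.1235, 0.633, -0.241, -0.36, -1]]}}

```text
t: 0.6
tool_pos: [0.3622, -0.4586, 0.303]
tool_rot: [2.937, 1.11, 0.002]
contact_force: [0.4, -0.4, 0.0]
opening: 0.0854
grip_force: 0.0
```

>>> {"api": "carry_out", "payload": {"rows": [[0, 0, -0.127, 0.775, -0.074, -0.067, -1], [0, 0, -0.127, 0.775, -0.074, -0.067, -1], [0, 0, -0.127, 0.775, -0.074, -0.067, -1], [0, 0, -0.127, 0.775, -0.074, -0.067, -1], [0, 0, -0.127, 0.775, -0.074, -0.067, -1]]}}

```text
t: 1.1
tool_pos: [0.5216, -0.2876, 0.3208]
tool_rot: [-2.66, -1.671, -0.001]
contact_force: [-0.7, 0.1, 0.2]
opening: 0.0855
grip_force: 0.0
```

>>> {"api": "carry_out", "payload": {"rows": [[0, 0, -0.159, 0.717, -0.124, 0.067, -1], [0, 0, -0.159, 0.717, -0.124, 0.067, -1], [0, 0, -0.159, 0.717, -0.124, 0.067, -1], [0, 0, -0.159, 0.717, -0.124, 0.067, -1], [0, 0, -0.159, 0.717, -0.124, 0.067, -1]]}}

```text
t: 1.6
tool_pos: [0.5805, -0.0763, 0.2997]
tool_rot: [-2.16, -2.278, -0.0]
contact_force: [-0.3, -0.2, 0.3]
opening: 0.0853
grip_force: 0.0
```

Run:
```python
from h import *
plan([[.516,.075,.16,.412],[.516,.075,.051,.412]])
```

```text
t 1.6 p [ 0.5805 -0.0763  0.2997] yaw_y 0.053 F [-0.3 -0.2  0.3] open 0.08532982171888152
[-0.0003, -0.0006, -0.1141, 0.5143, -0.187, 0.4667] d 0.216
[0.0, 0.0, 0.0, 0.0, 0.0, 0.3633] d 0.109
```

>>> {"api": "carry_out", "payload": {"rows": [[0, 0, -0.114, 0.514, -0.187, 0.467, -1], [0, 0, -0.114, 0.514, -0.187, 0.467, -1], [0, 0, -0.114, 0.514, -0.187, 0.467, -1], [0, 0, -0.114, 0.514, -0.187, 0.467, -1], [0, 0, -0.114, 0.514, -0.187, 0.467, -1]]}}

```text
t: 2.1
tool_pos: [0.5125, 0.0735, 0.1557]
tool_rot: [-1.719, -2.621, 0.006]
contact_force: [-0.2, -0.8, -0.2]
opening: 0.0853
grip_force: 0.0
```

Run:
```python
from h import *
from station import *
for n in ("wrist",):
    d=get_image(n);cv2.imwrite("pics/w1.png",d["img"]);pickle.dump(d,open("w1.pkl","wb"))
    for y in(.032,-.032):
        for x in(.065,-.065):
            c,s=np.cos(-1.159),np.sin(-1.159);print(proj(d,[.533+c*x-s*y,.0365+s*x+c*y,.062]).round())
plan([[.516,.075,.051,.412]])
```

```text
[[313. 298.]]
[[317. 175.]]
[[252. 297.]]
[[248. 175.]]
t 2.15 p [0.5127 0.0736 0.1557] yaw_y 0.41 F [-2.   2.1 -1.3] open 0.08544400183228532
[-0.0023, -0.0013, -0.0007, -0.0017, 0.0145, 0.3489] d 0.105
```

View pics/w1.png

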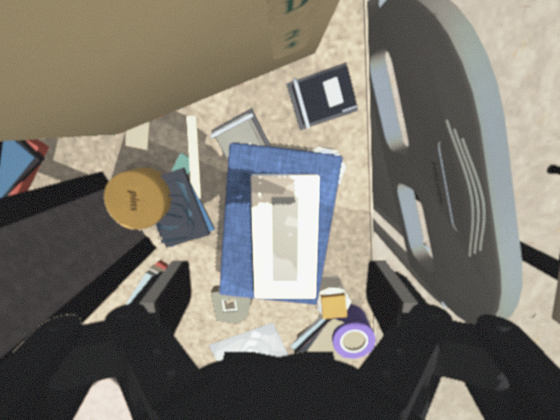

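The wrist view shows the pack with corners at (252,175), (319,175), (320,300) and (255,298), within about 3 mm of the prediction, and the space around the fingers is clear. I'll go down and grip.

>>> {"api": "carry_out", "payload": {"rows": [[-0.002, -0.001, 0, -0.002, 0.02, 0.15, -1], [-0.002, -0.001, 0, -0.002, 0.02, 0.29, -1], [-0.002, -0.001, 0, -0.002, 0.02, 0.34, -1], [-0.002, -0.001, 0, -0.002, 0.02, 0.349, -1], [-0.002, -0.001, 0, -0.002, 0.02, 0.349, -1]]}}

```text
t: 2.65
tool_pos: [0.524, 0.0721, 0.0577]
tool_rot: [1.724, 2.617, 0.007]
contact_force: [-0.2, -0.9, 1.8]
opening: 0.0855
grip_force: 0.0
```

>>> {"api": "carry_out", "payload": {"rows": [[0, 0, 0, 0, 0, 0, 0], [0, 0, 0, 0, 0, 0, 0.5], [0, 0, 0, 0, 0, 0, 1], [0, 0, 0, 0, 0, 0, 1], [0, 0, 0, 0, 0, 0, 1]], "force": 35}}

```text
t: 3.15
tool_pos: [0.5228, 0.0728, 0.0565]
tool_rot: [1.723, 2.619, 0.006]
contact_force: [-0.6, -0.1, 0.0]
opening: 0.0121
grip_force: 0.0
```

Run:
```python
from h import *
from station import *
d=get_image("wrist");cv2.imwrite("pics/w2.png",d["img"])
plan([])
```

```text
t 3.2 p [0.5226 0.0728 0.0563] yaw_y 0.407 F [-0.4 -0.6 -0.2] open 0.004409743274234519
```

View pics/w2.png

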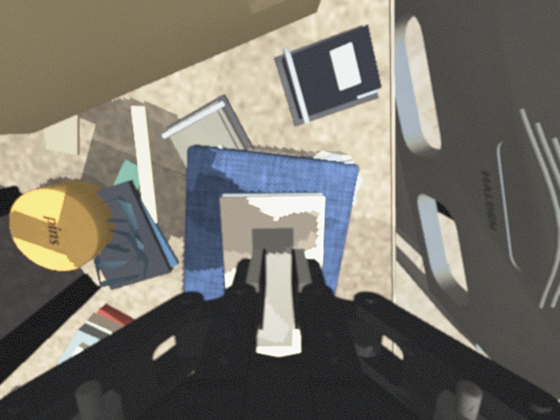

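The fingers closed over the pack's top: they stand farther back at 64 mm opening than I allowed for. I'll open again and look where the pack is.

>>> {"api": "carry_out", "payload": {"rows": [[0, 0, 0, 0, 0, -0.03, -1], [0, 0, 0, 0, 0, -0.03, -1], [0, 0, 0, 0, 0, -0.03, -1], [0, 0, 0, 0, 0, -0.03, -1], [0, 0, 0, 0, 0, -0.03, -1]]}}

```text
t: 3.7
tool_pos: [0.5224, 0.0727, 0.0649]
tool_rot: [1.724, 2.619, 0.005]
contact_force: [0.3, -0.3, -0.9]
opening: 0.0765
grip_force: 0.0
```

Run:
```python
from h import *
from station import *
plan([])
d=get_image("wrist");c=get_image("top");pickle.dump((d,c),open("w3.pkl","wb"))
i=np.zeros((420,800,3),np.uint8);i[:,:500]=d["img"][:,:500];i[:290,500:794]=cv2.resize(c["img"][205:305,135:236],(294,290));cv2.imwrite("pics/w3.png",i)
```

```text
t 3.7 p [0.5224 0.0727 0.0649] yaw_y 0.407 F [ 0.3 -0.3 -0.9] open 0.07652536437878246
```

View pics/w3.png

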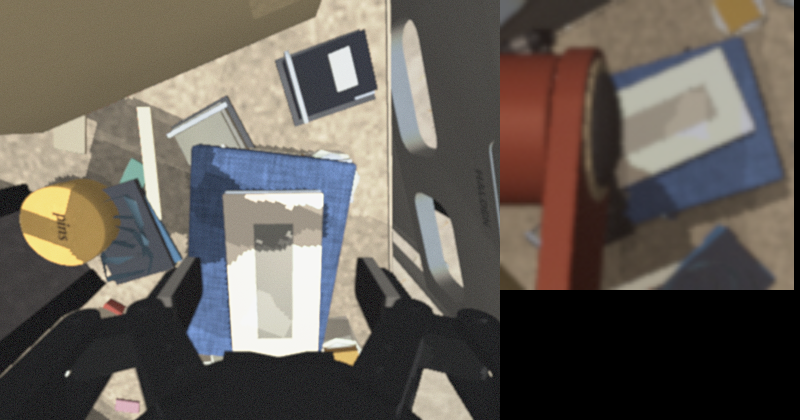

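Run:
```python
from h import *
d,c=pickle.load(open("w3.pkl","rb"))
def bp(d,uv,z):
    r=d["R"].T@np.linalg.inv(d["mtx"])@[*uv,1];C=-d["R"].T@d["t"];return C+r*(z-C[2])/r[2]
for z in(.062,.054):
    a,b=bp(d,(225,192),z),bp(d,(323,192),z);e=b-a;print(z,a.round(4),b.round(4),"w",np.linalg.norm(e).round(4),"yaw",np.arctan2(e[1],e[0]).round(3),"mid",((a+b)/2).round(4))
print("tcp px",proj(d,[.5224,.0727,.0649]),proj(d,[.5224,.0727,.0749]),"cam",-d["R"].T@d["t"])
a=bp(d,(192,145),.05);b=bp(d,(355,160),.05);print("lid w",np.linalg.norm(a-b))
```

```text
0.062 [0.4809 0.0852 0.062 ] [0.5381 0.1098 0.062 ] w 0.0622 yaw 0.406 mid [0.5095 0.0975 0.062 ]
0.054 [0.4803 0.0829 0.054 ] [0.54   0.1086 0.054 ] w 0.0649 yaw 0.406 mid [0.5102 0.0957 0.054 ]
tcp px [[277.28447172 234.64880622]] [[277.2985031  240.57109518]] cam [0.49395455 0.1383878  0.24671701]
lid w 0.1065155941961866
```

>>> {"api": "carry_out", "payload": {"rows": [[0, 0, 0, 0.017, 0, 0.03, -1], [0, 0, 0, 0.017, 0, 0.06, -1], [0, 0, 0, 0.017, 0, 0.066, -1], [0, 0, 0, 0.017, 0, 0.066, -1], [0, 0, 0, 0.017, 0, 0.066, -1]]}}

```text
t: 4.3
tool_pos: [0.5206, 0.0774, 0.0452]
tool_rot: [1.724, 2.619, 0.005]
contact_force: [-0.4, 0.4, -0.1]
opening: 0.0854
grip_force: 0.0
```

>>> {"api": "carry_out", "payload": {"rows": [[0, 0, 0, 0, 0, 0, -0.6], [0, 0, 0, 0, 0, 0, -0.5], [0, 0, 0, 0, 0, 0, -0.45], [0, 0, 0, 0, 0, 0, -0.4], [0, 0, 0, 0, 0, 0, -0.4]], "force": 35}}

```text
t: 4.8
tool_pos: [0.5207, 0.0774, 0.0454]
tool_rot: [1.724, 2.619, 0.006]
contact_force: [0.4, -0.3, 0.5]
opening: 0.0598
grip_force: 0.0
```

>>> {"api": "carry_out", "payload": {"rows": [[0, 0, 0, 0, 0, 0, -1], [0, 0, 0, 0, 0, 0, -1], [0, 0, 0, 0, 0, 0, -1], [0, 0, 0, 0, 0, 0.015, -1], [0, 0, 0, 0, 0, 0.03, -1]]}}

```text
t: 5.3
tool_pos: [0.5208, 0.0774, 0.036]
tool_rot: [1.724, 2.619, 0.006]
contact_force: [-0.3, -0.1, -0.1]
opening: 0.0853
grip_force: 0.0
```

>>> {"api": "carry_out", "payload": {"rows": [[0, 0, 0, 0, 0, 0, -0.6], [0, 0, 0, 0, 0, 0, -0.5], [0, 0, 0, 0, 0, 0, -0.4], [0, 0, 0, 0, 0, 0, -0.4], [0, 0, 0, 0, 0, 0, -0.4]]}}

```text
t: 5.8
tool_pos: [0.5209, 0.0774, 0.0365]
tool_rot: [1.724, 2.619, 0.006]
contact_force: [-1.1, 0.2, 0.0]
opening: 0.0597
grip_force: 0.0
```

Run:
```python
from h import *
from station import *
plan([])
d=get_image("wrist");c=get_image("scene");pickle.dump((d,c),open("w4.pkl","wb"))
i=np.zeros((420,800,3),np.uint8);i[:,:400]=d["img"][:,80:480];i[:400,400:]=cv2.resize(c["img"][210:310,290:390],(400,400));cv2.imwrite("pics/w4.png",i)
```

```text
t 5.8 p [0.5209 0.0774 0.0365] yaw_y 0.407 F [-1.1  0.2  0. ] open 0.05970149355272504
```

View pics/w4.png

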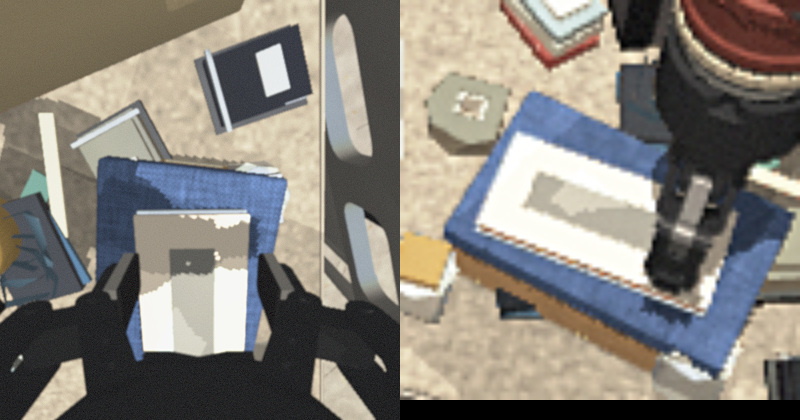

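Run:
```python
from h import *
d,c=pickle.load(open("w4.pkl","rb"))
print(d["mtx"][0,0]);C=-d["R"].T@d["t"];print(C,d["R"].round(3))
R=rot(.407)
for back in(0,.01,.02,.03,.04,.05):
  print(back,[proj(d,np.array([.5209,.0774,.0365+back])+R.apply([sx,sy,0])).round().tolist()[0] for sx in(-.011,.011) for sy in(-.03,.03)])
```

```text
298.2811866476457
[0.49232749 0.14306165 0.21825243] [[ 0.918  0.396  0.005]
 [ 0.378 -0.88   0.288]
 [ 0.118 -0.263 -0.958]]
0 [[232.0, 250.0], [323.0, 250.0], [231.0, 219.0], [324.0, 219.0]]
0.01 [[230.0, 257.0], [325.0, 257.0], [228.0, 224.0], [326.0, 224.0]]
0.02 [[227.0, 264.0], [327.0, 264.0], [225.0, 230.0], [329.0, 230.0]]
0.03 [[224.0, 272.0], [330.0, 272.0], [222.0, 236.0], [332.0, 236.0]]
0.04 [[221.0, 281.0], [333.0, 281.0], [219.0, 243.0], [336.0, 243.0]]
0.05 [[218.0, 292.0], [337.0, 292.0], [215.0, 252.0], [340.0, 251.0]]
```

Run:
```python
from h import *
d,c=pickle.load(open("w4.pkl","rb"))
R=rot(.407)
f=lambda P:((proj(c,P)[0]-[290,210])*4+[400,0]).round().tolist()
for back in(0,.01,.02,.03,.04,.05,.07):
  print(back,[f(np.array([.5209,.0774,.0365+back])+R.apply([sx,sy,0])) for sx in(-.011,.011) for sy in(.03,.042)])
P=np.array([.5352,.0378]);e=np.array([.396,-.918]);n=np.array([.918,.396])
print([f(np.r_[P+e*sx*.065+n*sy*.032,.062]) for sx in(-1,1) for sy in(-1,1)])
```

```text
0 [[632.0, 309.0], [626.0, 327.0], [671.0, 324.0], [665.0, 343.0]]
0.01 [[635.0, 300.0], [628.0, 319.0], [675.0, 315.0], [668.0, 334.0]]
0.02 [[638.0, 291.0], [631.0, 310.0], [678.0, 307.0], [671.0, 326.0]]
0.03 [[641.0, 283.0], [634.0, 301.0], [681.0, 298.0], [674.0, 317.0]]
0.04 [[643.0, 274.0], [636.0, 292.0], [684.0, 289.0], [677.0, 308.0]]
0.05 [[646.0, 264.0], [639.0, 283.0], [687.0, 280.0], [681.0, 299.0]]
0.07 [[652.0, 245.0], [645.0, 265.0], [694.0, 261.0], [687.0, 281.0]]
[[735.0, 212.0], [702.0, 310.0], [512.0, 130.0], [471.0, 221.0]]
```

The wrist view (tips near (215,255) and (338,255) full-frame) and the scene view both put the fingertips 40–50 mm behind the reported TCP. They are still above the pack, so I'll go lower with force checks.

>>> {"api": "carry_out", "payload": {"rows": [[0, 0, 0, 0, 0, 0, -1], [0, 0, 0, 0, 0, 0, -1], [0, 0, 0, 0, 0, 0.01, -1], [0, 0, 0, 0, 0, 0.04, -1], [0, 0, 0, 0, 0, 0.06, -1]]}}

```text
t: 6.4
tool_pos: [0.5203, 0.0774, 0.0172]
tool_rot: [1.724, 2.62, 0.005]
contact_force: [-0.8, -0.1, -0.0]
opening: 0.0854
grip_force: 0.0
```

>>> {"api": "carry_out", "payload": {"rows": [[0, 0, 0, 0, 0, 0, -0.6], [0, 0, 0, 0, 0, 0, -0.5], [0, 0, 0, 0, 0, 0, -0.4], [0, 0, 0, 0, 0, 0, -0.4], [0, 0, 0, 0, 0, 0, -0.4]]}}

```text
t: 6.9
tool_pos: [0.5213, 0.0774, 0.0188]
tool_rot: [1.723, 2.619, 0.006]
contact_force: [-0.5, -0.2, 2.2]
opening: 0.0597
grip_force: 1.3
```

>>> {"api": "carry_out", "payload": {"rows": [[0, 0, 0, 0, 0, -0.005, -1], [0, 0, 0, 0, 0, 0, -1], [0, 0, 0, 0, 0, 0.01, -1], [0, 0, 0, 0, 0, 0.02, -1], [0, 0, 0, 0, 0, 0.028, -1]]}}

```text
t: 7.4
tool_pos: [0.5205, 0.0774, 0.0092]
tool_rot: [1.724, 2.62, 0.005]
contact_force: [0.3, 0.7, -0.0]
opening: 0.0852
grip_force: 0.0
```

>>> {"api": "carry_out", "payload": {"rows": [[0, 0, 0, 0, 0, 0, -0.6], [0, 0, 0, 0, 0, 0, -0.5], [0, 0, 0, 0, 0, 0, -0.4], [0, 0, 0, 0, 0, 0, -0.4], [0, 0, 0, 0, 0, 0, -0.4]]}}

```text
t: 7.9
tool_pos: [0.5211, 0.0774, 0.0101]
tool_rot: [1.724, 2.619, 0.006]
contact_force: [-0.2, 0.6, 1.2]
opening: 0.0627
grip_force: 38.6
```

Run:
```python
from h import *
h=mw(-.157,0,.19);print(h)
plan([[.5211,.0774,.2,.407],[.56,-.06,.21,.75],[.53,-.2,.21,1.0],[*mw(-.12,-.0,.19)[:2],.19,1.096],[*h,1.096]])
```

```text
[ 0.39185951 -0.23163975  0.19      ]
t 7.9 p [0.5211 0.0774 0.0101] yaw_y 0.407 F [-0.2  0.6  1.2] open 0.06273788739458887
[0.0022, 0.0011, -0.0001, -0.0021, 0.0042, -0.6329] d 0.19
[0.0, 0.0, -0.1092, -0.4719, -0.0622, -0.0333] d 0.143
[0.0, 0.0, -0.0796, -0.2733, -0.3913, 0.0] d 0.143
[0.0, 0.0, -0.0306, 0.2077, -0.3257, 0.0667] d 0.118
[0.0, 0.0, 0.0, 0.1233, -0.0, 0.0] d 0.037
```

>>> {"api": "carry_out", "payload": {"rows": [[0, 0, 0, 0, 0, -0.06, -0.4], [0, 0, 0, 0, 0, -0.2, -0.4], [0, 0, 0, 0, 0, -0.36, -0.4], [0, 0, 0, 0, 0, -0.52, -0.4], [0, 0, 0, 0, 0, -0.633, -0.4]]}}

```text
t: 8.4
tool_pos: [0.5203, 0.0776, 0.2033]
tool_rot: [1.722, 2.617, 0.009]
contact_force: [1.1, -1.5, -1.1]
opening: 0.0628
grip_force: 39.2
```

>>> {"api": "carry_out", "payload": {"rows": [[0, 0, -0.022, -0.09, -0.012, -0.03, -0.4], [0, 0, -0.044, -0.19, -0.025, -0.03, -0.4], [0, 0, -0.066, -0.29, -0.038, -0.03, -0.4], [0, 0, -0.088, -0.39, -0.05, -0.03, -0.4], [0, 0, -0.109, -0.472, -0.062, -0.033, -0.4]]}}

```text
t: 8.9
tool_pos: [0.5582, -0.0613, 0.2091]
tool_rot: [1.249, 2.877, 0.003]
contact_force: [0.8, 1.2, -1.8]
opening: 0.0631
grip_force: 39.2
```

>>> {"api": "carry_out", "payload": {"rows": [[0, 0, -0.016, -0.055, -0.08, 0, -0.4], [0, 0, -0.032, -0.11, -0.16, 0, -0.4], [0, 0, -0.048, -0.165, -0.24, 0, -0.4], [0, 0, -0.064, -0.22, -0.32, 0, -0.4], [0, 0, -0.08, -0.273, -0.391, 0, -0.4]]}}

```text
t: 9.4
tool_pos: [0.5274, -0.2008, 0.2091]
tool_rot: [0.88, 3.01, 0.003]
contact_force: [-0.1, 0.1, -1.5]
opening: 0.0631
grip_force: 39.2
```

>>> {"api": "carry_out", "payload": {"rows": [[0, 0, -0.01, 0.06, -0.1, 0.02, -0.4], [0, 0, -0.02, 0.12, -0.19, 0.04, -0.4], [0, 0, -0.03, 0.18, -0.28, 0.06, -0.4], [0, 0, -0.0306, 0.208, -0.326, 0.067, -0.4], [0, 0, -0.0306, 0.208, -0.326, 0.067, -0.4]]}}

```text
t: 9.9
tool_pos: [0.4212, -0.2487, 0.1878]
tool_rot: [0.741, 3.048, 0.003]
contact_force: [0.7, 0.9, -2.0]
opening: 0.0624
grip_force: 39.2
```

Run:
```python
from h import *
h=mw(-.157,0,.19)
plan([[*h,1.096]])
```

```text
t 9.9 p [ 0.4212 -0.2487  0.1878] yaw_y 1.094 F [ 0.7  0.9 -2. ] open 0.062386584241906524
[0.0009, 0.0015, -0.0007, 0.1131, 0.0057, -0.0077] d 0.034
```

>>> {"api": "carry_out", "payload": {"rows": [[0.001, 0.0015, 0, 0.06, 0.006, 0.1, -0.4], [0.001, 0.0015, 0, 0.113, 0.006, 0.2, -0.4], [0.001, 0.0015, 0, 0.113, 0.006, 0.33, -0.4], [0.001, 0.0015, 0, 0.113, 0.006, 0.44, -0.4], [0.001, 0.0015, 0, 0.113, 0.006, 0.44, -0.4]]}}

```text
t: 10.4
tool_pos: [0.3916, -0.2279, 0.0515]
tool_rot: [-0.735, -3.046, -0.007]
contact_force: [-1.2, 0.8, -0.9]
opening: 0.063
grip_force: 39.4
```

Run:
```python
from h import *
from station import *
plan([[*mw(-.157,0,.032),1.096]])
d=get_image("top");w=get_image("wrist");s=get_image("scene");pickle.dump((d,w,s),open("p5.pkl","wb"))
i=np.zeros((600,800,3),np.uint8);i[:595,:490]=cv2.resize(d["img"][165:335,275:415],(490,595),interpolation=cv2.INTER_CUBIC);i[:233,490:]=cv2.resize(w["img"],(310,233))
i[240:580,490:]=cv2.resize(s["img"][120:240,175:284],(310,340),interpolation=cv2.INTER_CUBIC);cv2.imwrite("pics/p5.png",i)
```

```text
t 10.4 p [ 0.3916 -0.2279  0.0515] yaw_y 1.097 F [-1.2  0.8 -0.9] open 0.06297515853806582
[0.0008, -0.0028, 0.0004, -0.0071, -0.0108, 0.0649] d 0.02
```

View pics/p5.png

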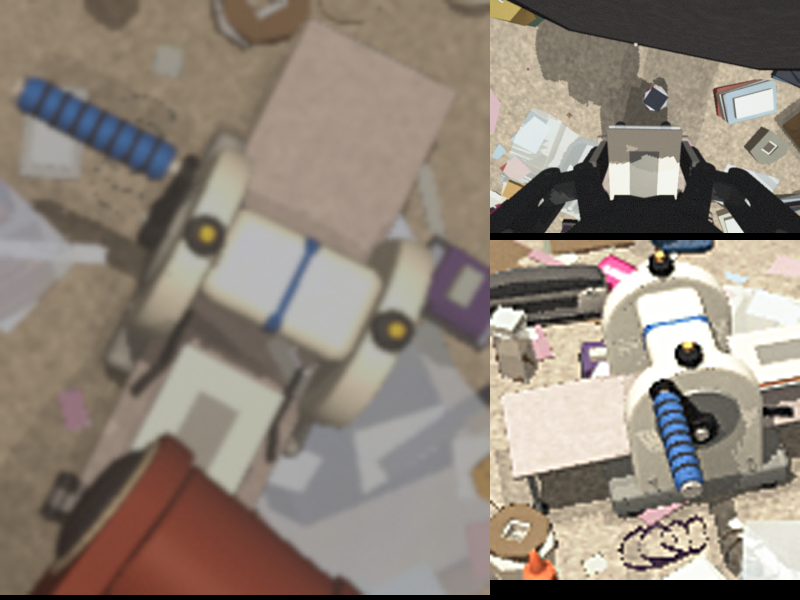

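```bash
cat >> h.py <<'E'
def bp(d,uv,z):
    r=d["R"].T@np.linalg.inv(d["mtx"])@[*uv,1];C=-d["R"].T@d["t"];return C+r*(z-C[2])/r[2]
def tm(P): c,s=np.cos(M[2]),np.sin(M[2]);dx,dy=P[0]-M[0],P[1]-M[1];return np.array([c*dx+s*dy,-s*dx+c*dy]).round(4)
E
python3 - <<'E'
from h import *
d,w,s=pickle.load(open("p5.pkl","rb"))
A=lambda l:(np.array(l)+.5)/3.5-.5+[275,165]
for n,uv,z in [("packL",(190,345),.1035),("packR",(284,392),.1035),("gL0",(135,391),.082),("gL1",(190,315),.082),("gR0",(270,458),.082),("gR1",(300,370),.082),("capL",(207,233),.19),("capR",(394,329),.19)]: print(n,tm(bp(d,A(uv),z)))
G=[[-.09,.045,.082],[-.068,.0345,.082],[-.032,.0345,.082],[-.068,-.0345,.082],[-.032,-.0345,.082],[-.032,.0345,.072],[-.032,-.0345,.072]]
for g in G: print(g,((proj(d,mw(*g))[0]-[275,165]+.5)*3.5-.5).round())
# pack in wrist view
print("tail corners", [tm(bp(w,((x-490)*560/310,y*420/233),.1035)) for x,y in((609,127),(682,127))], tm([.3916,-.2279]))
E
```

```text
packL [-0.0512  0.0303]
packR [-0.0507 -0.0298]
gL0 [-0.0886  0.045 ]
gL1 [-0.0343  0.0361]
gR0 [-0.0875 -0.0427]
gR1 [-0.0337 -0.0357]
capL [0.0013 0.0568]
capR [ 0.0009 -0.0542]
[-0.09, 0.045, 0.082] [134. 393.]
[-0.068, 0.0345, 0.082] [167. 368.]
[-0.032, 0.0345, 0.082] [194. 313.]
[-0.068, -0.0345, 0.082] [272. 422.]
[-0.032, -0.0345, 0.082] [299. 366.]
[-0.032, 0.0345, 0.072] [192. 313.]
[-0.032, -0.0345, 0.072] [297. 366.]
tail corners [array([-0.1781, -0.028 ]), array([-0.1782,  0.0346])] [-0.1589  0.0032]
```

The picture shows the pack held level above the in-feed table. Its leading corners at crop (190,345) and (284,392) come out at machine x≈-51, y≈±30 mm, centred between the guides. I'll lower it.

Run:
```python
from h import *
from station import *
plan([[*mw(-.157,0.0005,.032),1.096]]);print(tm(get_obs()["tool_pos"]))
```

```text
t 10.55 p [ 0.3961 -0.232   0.0586] yaw_y 1.097 F [ 0.2  0.1 -1.3] open 0.06274274385161338
[-0.0002, 0.0013, 0.0003, 0.0133, -0.0037, 0.0885] d 0.027
[-0.1531  0.0016]
```

>>> {"api": "carry_out", "payload": {"rows": [[0, 0.0013, 0, 0, -0.003, 0.03, -0.4], [0, 0.0013, 0, 0, -0.003, 0.05, -0.4], [0, 0.0013, 0, 0, -0.003, 0.07, -0.4], [0, 0.0013, 0, 0, -0.003, 0.082, -0.4], [0, 0.0013, 0, 0, -0.003, 0.082, -0.4]]}}

```text
t: 11.05
tool_pos: [0.3944, -0.2321, 0.0323]
tool_rot: [-0.737, -3.051, -0.001]
contact_force: [1.0, 1.3, -0.5]
opening: 0.0629
grip_force: 39.5
```

>>> {"api": "carry_out", "payload": {"rows": [[0, 0, 0, 0, 0, 0.002, -0.4], [0, 0, 0, 0, 0, 0.004, -0.4], [0, 0, 0, 0, 0, 0.005, -0.4], [0, 0, 0, 0, 0, 0.005, -0.4]]}}

```text
t: 11.45
tool_pos: [0.3944, -0.2321, 0.0321]
tool_rot: [-0.737, -3.051, -0.001]
contact_force: [-3.9, 4.4, 9.5]
opening: 0.0628
grip_force: 40.4
```

>>> {"api": "carry_out", "payload": {"rows": [[0, 0, 0, 0, 0, -0.003, -0.4], [0, 0, 0, -0.02, 0, -0.003, -0.4], [0, 0, 0, -0.04, 0, -0.003, -0.4], [0, 0, 0, -0.055, 0, -0.003, -0.4], [0, 0, 0, -0.07, 0, -0.003, -0.4]]}}

```text
t: 11.95
tool_pos: [0.4129, -0.2417, 0.0321]
tool_rot: [-0.737, -3.05, -0.001]
contact_force: [-3.6, 2.9, 6.4]
opening: 0.0628
grip_force: 40.2
```

>>> {"api": "carry_out", "payload": {"rows": [[0, 0, 0, -0.012, 0, 0, -0.4], [0, 0, 0, -0.024, 0, 0, -0.4], [0, 0, 0, -0.034, 0, 0, -0.4], [0, 0, 0, -0.034, 0, 0, -0.4]]}}

```text
t: 12.35
tool_pos: [0.4226, -0.2469, 0.0322]
tool_rot: [-0.738, -3.052, 0.0]
contact_force: [-0.6, 0.7, 4.6]
opening: 0.063
grip_force: 40.0
```

```bash
cat > st.py <<'E'
from h import *
from station import *
o=get_obs();c,s=np.cos(M[2]),np.sin(M[2]);f=o["contact_force"]
print("t",o["t"],"tcp machine",tm(o["tool_pos"]),o["tool_pos"][2].round(4),"Fm",(f[0]*c+f[1]*s).round(1),(-f[0]*s+f[1]*c).round(1),f[2].round(1))
E
python3 st.py
```

```text
t 12.35 tcp machine [-0.1227  0.0005] 0.0322 Fm -0.9 0.4 4.6
```

>>> {"api": "carry_out", "payload": {"rows": [[0, 0, 0, -0.007, 0, -0.001, -0.4], [0, 0, 0, -0.014, 0, -0.001, -0.4], [0, 0, 0, -0.021, 0, -0.001, -0.4], [0, 0, 0, -0.026, 0, -0.001, -0.4], [0, 0, 0, -0.026, 0, -0.001, -0.4]]}}

```text
t: 12.85
tool_pos: [0.4291, -0.2502, 0.0322]
tool_rot: [-0.737, -3.051, -0.0]
contact_force: [-3.4, 1.4, 5.1]
opening: 0.0628
grip_force: 40.1
```

```bash
python3 st.py
```

```text
t 12.85 tcp machine [-0.1154  0.0005] 0.0322 Fm -3.6 -0.3 5.1
```

>>> {"api": "carry_out", "payload": {"rows": [[0, 0, 0, -0.002, 0, 0, -0.4], [0, 0, 0, -0.004, 0, 0, -0.4], [0, 0, 0, -0.005, 0, 0, -0.4], [0, 0, 0, -0.005, 0, 0, -0.4]]}}

```text
t: 13.25
tool_pos: [0.4302, -0.2507, 0.0321]
tool_rot: [-0.737, -3.051, -0.0]
contact_force: [-4.2, 2.0, 5.4]
opening: 0.0623
grip_force: 40.1
```

```bash
python3 st.py
```

```text
t 13.25 tcp machine [-0.1142  0.0005] 0.0321 Fm -4.6 -0.1 5.4
```

>>> {"api": "carry_out", "payload": {"rows": [[0, 0, 0, -0.002, 0, 0, -0.4], [0, 0, 0, -0.004, 0, 0, -0.4], [0, 0, 0, -0.005, 0, 0, -0.4], [0, 0, 0, -0.005, 0, 0, -0.4]]}}

```text
t: 13.65
tool_pos: [0.4315, -0.2514, 0.0321]
tool_rot: [-0.737, -3.051, -0.001]
contact_force: [-3.0, 2.7, 5.7]
opening: 0.0627
grip_force: 40.1
```

```bash
python3 st.py
```

```text
t 13.65 tcp machine [-0.1127  0.0006] 0.0321 Fm -3.9 1.0 5.7
```

>>> {"api": "carry_out", "payload": {"rows": [[0, 0, 0, -0.002, 0, -0.001, -0.4], [0, 0, 0, -0.004, 0, -0.002, -0.4], [0, 0, 0, -0.006, 0, -0.002, -0.4], [0, 0, 0, -0.006, 0, -0.002, -0.4]]}}

```text
t: 14.05
tool_pos: [0.4328, -0.2521, 0.0322]
tool_rot: [-0.737, -3.05, -0.001]
contact_force: [-3.8, 2.5, 3.2]
opening: 0.063
grip_force: 39.9
```

```bash
python3 st.py
```

```text
t 14.05 tcp machine [-0.1112  0.0006] 0.0322 Fm -4.5 0.4 3.2
```

>>> {"api": "carry_out", "payload": {"rows": [[0, 0, 0, -0.001, 0, 0, -0.4], [0, 0, 0, -0.002, 0, 0, -0.4], [0, 0, 0, -0.003, 0, 0, -0.4], [0, 0, 0, -0.003, 0, 0, -0.4]]}}

```text
t: 14.45
tool_pos: [0.4339, -0.2525, 0.0322]
tool_rot: [-0.737, -3.051, -0.001]
contact_force: [-3.4, 1.6, 2.6]
opening: 0.0631
grip_force: 39.8
```

```bash
python3 st.py
```

```text
t 14.45 tcp machine [-0.1101  0.0006] 0.0322 Fm -3.7 -0.2 2.6
```

>>> {"api": "carry_out", "payload": {"rows": [[0, 0, 0, -0.002, 0, 0, -0.4], [0, 0, 0, -0.004, 0, 0, -0.4], [0, 0, 0, -0.005, 0, 0, -0.4], [0, 0, 0, -0.005, 0, 0, -0.4]]}}

```text
t: 14.85
tool_pos: [0.4342, -0.2526, 0.0322]
tool_rot: [-0.737, -3.048, -0.002]
contact_force: [-7.9, 3.0, 6.1]
opening: 0.0627
grip_force: 40.1
```

```bash
python3 st.py
```

```text
t 14.85 tcp machine [-0.1098  0.0007] 0.0322 Fm -8.4 -0.9 6.1
```

>>> {"api": "carry_out", "payload": {"rows": [[0, 0, 0, -0.001, 0, 0, -0.4], [0, 0, 0, -0.002, 0, 0, -0.4], [0, 0, 0, -0.0025, 0, 0, -0.4], [0, 0, 0, -0.0025, 0, 0, -0.4]]}}

```text
t: 15.25
tool_pos: [0.4342, -0.2527, 0.0322]
tool_rot: [-0.736, -3.046, -0.003]
contact_force: [-10.2, 5.6, 7.4]
opening: 0.0632
grip_force: 40.3
```

```bash
python3 st.py
```

```text
t 15.25 tcp machine [-0.1097  0.0007] 0.0322 Fm -11.6 0.4 7.4
```

>>> {"api": "carry_out", "payload": {"rows": [[0, 0, 0, -0.0008, 0, 0, -0.4], [0, 0, 0, -0.0015, 0, 0, -0.4], [0, 0, 0, -0.0015, 0, 0, -0.4]]}}

```text
t: 15.55
tool_pos: [0.4342, -0.2526, 0.0321]
tool_rot: [-0.736, -3.045, -0.003]
contact_force: [-11.3, 4.6, 9.3]
opening: 0.0629
grip_force: 40.5
```

```bash
python3 st.py
```

```text
t 15.55 tcp machine [-0.1097  0.0007] 0.0321 Fm -12.1 -1.1 9.3
```

>>> {"api": "carry_out", "payload": {"rows": [[0, 0, 0, 0, 0, 0, -1], [0, 0, 0, 0, 0, 0, -1], [0, 0, 0, 0, 0, 0, -1], [0, 0, 0, 0, 0, 0, -1], [0, 0, 0, 0, 0, -0.04, -1]]}}

```text
t: 16.05
tool_pos: [0.4354, -0.253, 0.0431]
tool_rot: [-0.737, -3.048, -0.003]
contact_force: [1.6, 0.0, 0.5]
opening: 0.0857
grip_force: 0.0
```

```bash
python3 st.py
python3 - <<'E'
from h import *
d,w,s=pickle.load(open("p5.pkl","rb"))
A=lambda l:(np.array(l)+.5)/3.5-.5+[275,165]
G=lambda th:np.array([mw(.058*np.sin(th),y,.12+.058*np.cos(th)) for y in(.089,.179)])
e=lambda p:np.r_[(proj(d,G(p[0]))-A([[168,160],[27,93]])).ravel(),(proj(s,G(p[0]))-[[235.5,173.6],[245.7,208.2]]).ravel()]
r=least_squares(e,[.4]);print(r.x,r.fun.round(1))
from station import *
th=r.x[0];c=.058*np.sin(th)
print("grip",tm(mw(c,.155,0)),.12+.058*np.cos(th))
E
```

```text
t 16.05 tcp machine [-0.1085  0.0009] 0.0431 Fm 1.4 0.8 0.5
[0.49224651] [ 1.   1.6 -0.9 -0.7  0.4  2.1 -1.2 -1.8]
grip [0.0274 0.155 ] 0.1711138553255892
```

Run:
```python
from h import *
from station import *
print(get_obs()["q"].round(2))
g=lambda z:mw(.0274,.155,z)
plan([[*mw(-.1085,.001,.22),1.096],[*mw(-.04,.12,.22),.4],[*g(.22),-.3],[*g(.2),-.475],[*g(.115),-.475]])
```

```text
[-0.67 -0.09  2.02 -0.    1.22 -1.77]
t 16.05 p [ 0.4354 -0.253   0.0431] yaw_y 1.096 F [1.6 0.  0.5] open 0.08568616109376662
[0.0001, -0.0018, 0.0001, 0.0033, 0.0005, -0.5898] d 0.177
[0.0, 0.0, 0.2215, -0.2283, 0.3967, 0.0] d 0.137
[0.0, 0.0, 0.2228, -0.0976, 0.2336, 0.0] d 0.076
[0.0, 0.0, 0.0557, 0.0, 0.0, 0.0667] d 0.02
[0.0, 0.0, 0.0, 0.0, 0.0, 0.2833] d 0.085
```

>>> {"api": "carry_out", "payload": {"rows": [[0, -0.002, 0, 0.003, 0, -0.15, -1], [0, -0.002, 0, 0.003, 0, -0.31, -1], [0, -0.002, 0, 0.003, 0, -0.47, -1], [0, -0.002, 0, 0.003, 0, -0.59, -1], [0, -0.002, 0, 0.003, 0, -0.59, -1]]}}

```text
t: 16.55
tool_pos: [0.4392, -0.256, 0.2303]
tool_rot: [0.734, 3.037, -0.011]
contact_force: [0.4, 0.3, -0.0]
opening: 0.0856
grip_force: 0.0
```

>>> {"api": "carry_out", "payload": {"rows": [[0, 0, 0.2215, -0.228, 0.397, 0, -1], [0, 0, 0.2215, -0.228, 0.397, 0, -1], [0, 0, 0.2215, -0.228, 0.397, 0, -1], [0, 0, 0.2215, -0.228, 0.397, 0, -1], [0, 0, 0.2215, -0.228, 0.397, 0, -1]]}}

```text
t: 17.05
tool_pos: [0.552, -0.1776, 0.2209]
tool_rot: [1.737, 2.614, -0.0]
contact_force: [-0.4, 0.5, -0.7]
opening: 0.0853
grip_force: 0.0
```

>>> {"api": "carry_out", "payload": {"rows": [[0, 0, 0.2228, -0.098, 0.234, 0, -1], [0, 0, 0.2228, -0.098, 0.234, 0, -1], [0, 0, 0.2228, -0.098, 0.234, 0, -1], [0, 0, 0.2228, -0.098, 0.234, 0, -1], [0, 0, 0.2228, -0.098, 0.234, 0, -1]]}}

```text
t: 17.55
tool_pos: [0.6274, -0.1783, 0.2212]
tool_rot: [2.53, 1.858, 0.001]
contact_force: [0.6, 0.8, 1.3]
opening: 0.0857
grip_force: 0.0
```

>>> {"api": "carry_out", "payload": {"rows": [[0, 0, 0.056, 0, 0, 0, -1], [0, 0, 0.056, 0, 0, 0, -1], [0, 0, 0.056, 0, 0, 0, -1], [0, 0, 0.056, 0, 0, 0, -1]]}}

```text
t: 17.95
tool_pos: [0.6274, -0.1785, 0.2218]
tool_rot: [2.677, 1.637, 0.003]
contact_force: [0.0, -0.5, -1.3]
opening: 0.0852
grip_force: 0.0
```

Run:
```python
from h import *
from station import *
d=get_image("wrist");t=get_image("top");pickle.dump((d,t),open("w6.pkl","wb"))
g=lambda z:mw(.0274,.155,z)
plan([[*g(.115),-.475]]);print(tm(get_obs()["tool_pos"]))
# blue grip centroid line in wrist vs predicted
h=cv2.cvtColor(d["img"],cv2.COLOR_BGR2HSV);m=cv2.inRange(h,(100,110,60),(125,255,255))
n,l,s,c=cv2.connectedComponentsWithStats(m)
for k in np.argsort(-s[1:,4])[:4]+1: print(s[k],c[k].round())
for y in(.089,.134,.155,.179): print(y,proj(d,mw(.0274,y,.171)).round())
# pack leading in top view: white-ish region check
p=lambda x:A
i=np.zeros((600,800,3),np.uint8);i[:420,:560]=d["img"];i[0:340,560:800]=cv2.resize(t["img"][165:335,285:405],(240,340));cv2.imwrite("pics/w6.png",i)
```

```text
t 18.05 p [ 0.6274 -0.1786  0.2218] yaw_y -0.474 F [-0.3  0.1 -0.8] open 0.08541886232563008
[0.0012, 0.0001, 0.0003, 0.0006, -0.004, 0.3561] d 0.107
[0.0282 0.1548]
[265 185  25  16 349] [277. 193.]
[265 202  25  13 268] [277. 208.]
[265 216  25  12 260] [277. 221.]
[265 228  25  13 245] [277. 234.]
0.089 [[275. 284.]]
0.134 [[275. 237.]]
0.155 [[275. 213.]]
0.179 [[275. 184.]]
```

>>> {"api": "carry_out", "payload": {"rows": [[0.001, 0, 0, 0, 0, 0.1, -1], [0.001, 0, 0, 0, 0, 0.22, -1], [0.001, 0, 0, 0, 0, 0.32, -1], [0.001, 0, 0, 0, 0, 0.356, -1], [0.001, 0, 0, 0, 0, 0.356, -1]]}}

```text
t: 18.55
tool_pos: [0.6265, -0.1783, 0.1129]
tool_rot: [-2.679, -1.635, 0.004]
contact_force: [0.3, 0.1, -0.2]
opening: 0.0853
grip_force: 0.0
```

>>> {"api": "carry_out", "payload": {"rows": [[0, 0, 0, 0, 0, 0, -0.5], [0, 0, 0, 0, 0, 0, 0], [0, 0, 0, 0, 0, 0, 0.3], [0, 0, 0, 0, 0, 0, 0.7], [0, 0, 0, 0, 0, 0, 0.7]], "force": 30}}

```text
t: 19.05
tool_pos: [0.6279, -0.1787, 0.1162]
tool_rot: [2.681, 1.636, 0.001]
contact_force: [-2.3, 1.9, 2.3]
opening: 0.021
grip_force: 30.2
```

```bash
python3 st.py
```

```text
t 19.05 tcp machine [0.0287 0.155 ] 0.1162 Fm -2.9 0.6 2.3
```

```bash
cat > cr.py <<'E'
import numpy as np,sys
a,st,n=float(sys.argv[1]),float(sys.argv[2]),int(sys.argv[3])
for k in range(n):
    r=[]
    for i in range(1,6):
        b=a+i*st; r.append([0,0,0,0,round(.058*(np.sin(b)-np.sin(a))/.3,4),round(-.058*(np.cos(b)-np.cos(a))/.3,4),.7])
    print(k,round(a,3),r); a+=5*st
E
python3 cr.py .51 .1745 2
```

```text
0 0.51 [[0, 0, 0, 0, np.float64(0.0279), np.float64(0.0189), 0.7], [0, 0, 0, 0, np.float64(0.052), np.float64(0.0424), 0.7], [0, 0, 0, 0, np.float64(0.0717), np.float64(0.0698), 0.7], [0, 0, 0, 0, np.float64(0.0864), np.float64(0.1001), 0.7], [0, 0, 0, 0, np.float64(0.0955), np.float64(0.1325), 0.7]]
1 1.382 [[0, 0, 0, 0, np.float64(0.0034), np.float64(0.0335), 0.7], [0, 0, 0, 0, np.float64(0.0009), np.float64(0.0671), 0.7], [0, 0, 0, 0, np.float64(-0.0073), np.float64(0.0998), 0.7], [0, 0, 0, 0, np.float64(-0.0212), np.float64(0.1305), 0.7], [0, 0, 0, 0, np.float64(-0.0401), np.float64(0.1584), 0.7]]
```

>>> {"api": "carry_out", "payload": {"rows": [[0, 0, 0, 0, 0.028, 0.019, 0.7], [0, 0, 0, 0, 0.052, 0.042, 0.7], [0, 0, 0, 0, 0.072, 0.07, 0.7], [0, 0, 0, 0, 0.086, 0.1, 0.7], [0, 0, 0, 0, 0.0955, 0.1325, 0.7]]}}

```text
t: 19.55
tool_pos: [0.6541, -0.1922, 0.075]
tool_rot: [2.681, 1.635, 0.002]
contact_force: [-2.3, 2.3, 4.6]
opening: 0.0208
grip_force: 30.4
```

```bash
python3 st.py
python3 - <<'E'
from h import *
from station import *
t=get_image("top");cv2.imwrite("pics/top7.png",t["img"]);pickle.dump(t,open("t7.pkl","wb"))
a=cv2.resize(t["img"][165:335,275:415],(490,595),interpolation=cv2.INTER_CUBIC);s=get_image("scene")
i=np.zeros((600,800,3),np.uint8);i[:595,:490]=a;i[:341,490:]=cv2.resize(s["img"][120:240,175:284],(310,341),interpolation=cv2.INTER_CUBIC);cv2.imwrite("pics/p7.png",i)
E
```

```text
t 19.55 tcp machine [0.0582 0.155 ] 0.075 Fm -3.1 1.0 4.6
```

View pics/p7.png

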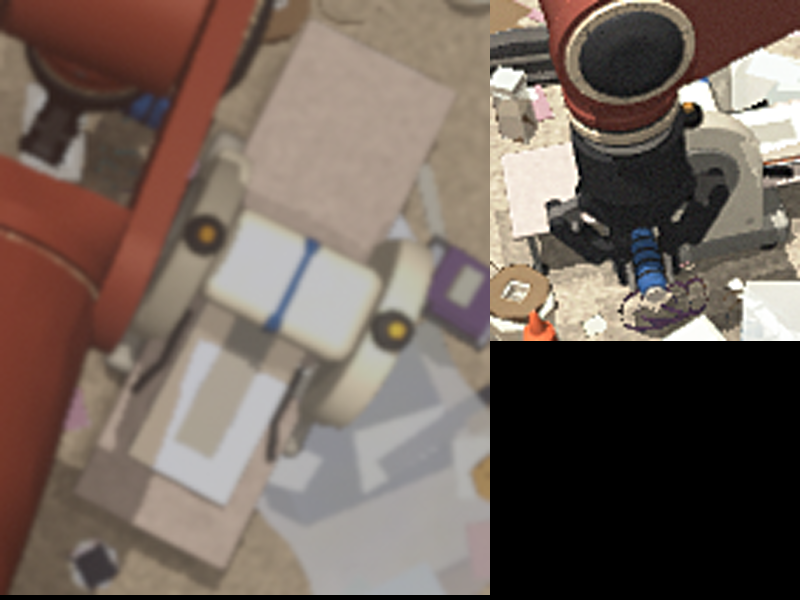

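The picture shows the pack lying straight between the guides with its tail corners at crop (130,458) and (228,505), and the fingers holding the blue grip. Next I'll check from the tail's position whether it is being drawn in.

```bash
python3 - <<'E'
from h import *
t=pickle.load(open("t7.pkl","rb"));A=lambda l:(np.array(l)+.5)/3.5-.5+[275,165]
print([tm(bp(t,A(u),.084)) for u in((130,458),(228,505))])
E
python3 cr.py 1.382 .2618 3 | sed 's/np.float64//g'
```

```text
[array([-0.1246,  0.0303]), array([-0.1229, -0.0326])]
0 1.382 [[0, 0, 0, 0, (0.0029), (0.0504), 0.7], [0, 0, 0, 0, (-0.0073), (0.0998), 0.7], [0, 0, 0, 0, (-0.03), (0.1449), 0.7], [0, 0, 0, 0, (-0.0635), (0.1826), 0.7], [0, 0, 0, 0, (-0.1057), (0.2103), 0.7]]
1 2.691 [[0, 0, 0, 0, (-0.0479), (0.0159), 0.7], [0, 0, 0, 0, (-0.0983), (0.0188), 0.7], [0, 0, 0, 0, (-0.1477), (0.0086), 0.7], [0, 0, 0, 0, (-0.1928), (-0.0141), 0.7], [0, 0, 0, 0, (-0.2305), (-0.0477), 0.7]]
2 4.0 [[0, 0, 0, 0, (-0.0277), (-0.0422), 0.7], [0, 0, 0, 0, (-0.0436), (-0.0901), 0.7], [0, 0, 0, 0, (-0.0465), (-0.1405), 0.7], [0, 0, 0, 0, (-0.0363), (-0.1899), 0.7], [0, 0, 0, 0, (-0.0136), (-0.235), 0.7]]
```

It is drawn in (tail -134 → -124 mm). I'll keep cranking.

>>> {"api": "carry_out", "payload": {"rows": [[0, 0, 0, 0, 0.003, 0.05, 0.7], [0, 0, 0, 0, -0.007, 0.1, 0.7], [0, 0, 0, 0, -0.03, 0.145, 0.7], [0, 0, 0, 0, -0.0635, 0.1825, 0.7], [0, 0, 0, 0, -0.1055, 0.2105, 0.7]]}}

```text
t: 20.15
tool_pos: [0.6264, -0.1781, 0.013]
tool_rot: [2.679, 1.634, 0.003]
contact_force: [-0.1, -0.2, 12.8]
opening: 0.0209
grip_force: 31.2
```

```bash
python3 st.py
```

```text
t 20.15 tcp machine [0.0271 0.1549] 0.013 Fm -0.0 -0.2 12.8
```

>>> {"api": "carry_out", "payload": {"rows": [[0, 0, 0, 0, -0.048, 0.014, 0.7], [0, 0, 0, 0, -0.098, 0.0155, 0.7], [0, 0, 0, 0, -0.1475, 0.0055, 0.7], [0, 0, 0, 0, -0.193, -0.017, 0.7], [0, 0, 0, 0, -0.2305, -0.0507, 0.7]]}}

```text
t: 20.65
tool_pos: [0.5644, -0.1463, 0.0268]
tool_rot: [2.678, 1.634, 0.004]
contact_force: [8.6, -3.6, -1.8]
opening: 0.0208
grip_force: 30.1
```

```bash
python3 st.py
```

```text
t 20.65 tcp machine [-0.0426  0.1548] 0.0268 Fm 9.3 0.7 -1.8
```

>>> {"api": "carry_out", "payload": {"rows": [[0, 0, 0, 0, -0.0265, -0.042, 0.7], [0, 0, 0, 0, -0.041, -0.09, 0.7], [0, 0, 0, 0, -0.044, -0.1405, 0.7], [0, 0, 0, 0, -0.034, -0.19, 0.7], [0, 0, 0, 0, -0.011, -0.235, 0.7]]}}

```text
t: 21.15
tool_pos: [0.5589, -0.1435, 0.0963]
tool_rot: [-2.679, -1.634, 0.004]
contact_force: [2.4, -0.6, -10.4]
opening: 0.0212
grip_force: 29.8
```

```bash
python3 st.py; python3 cr.py 5.309 .2618 8 | sed 's/np.float64//g'
```

```text
t 21.15 tcp machine [-0.0487  0.1547] 0.0963 Fm 2.4 0.6 -10.4
0 5.309 [[0, 0, 0, 0, (0.0336), (-0.0377), 0.7], [0, 0, 0, 0, (0.0757), (-0.0654), 0.7], [0, 0, 0, 0, (0.1237), (-0.0813), 0.7], [0, 0, 0, 0, (0.174), (-0.0842), 0.7], [0, 0, 0, 0, (0.2235), (-0.074), 0.7]]
1 6.618 [[0, 0, 0, 0, (0.0451), (0.0227), 0.7], [0, 0, 0, 0, (0.0828), (0.0562), 0.7], [0, 0, 0, 0, (0.1105), (0.0984), 0.7], [0, 0, 0, 0, (0.1264), (0.1463), 0.7], [0, 0, 0, 0, (0.1293), (0.1967), 0.7]]
2 7.927 [[0, 0, 0, 0, (-0.0102), (0.0494), 0.7], [0, 0, 0, 0, (-0.0329), (0.0945), 0.7], [0, 0, 0, 0, (-0.0664), (0.1322), 0.7], [0, 0, 0, 0, (-0.1086), (0.1599), 0.7], [0, 0, 0, 0, (-0.1565), (0.1758), 0.7]]
3 9.236 [[0, 0, 0, 0, (-0.0504), (0.0029), 0.7], [0, 0, 0, 0, (-0.0998), (-0.0073), 0.7], [0, 0, 0, 0, (-0.1449), (-0.03), 0.7], [0, 0, 0, 0, (-0.1826), (-0.0635), 0.7], [0, 0, 0, 0, (-0.2103), (-0.1057), 0.7]]
4 10.545 [[0, 0, 0, 0, (-0.0159), (-0.0479), 0.7], [0, 0, 0, 0, (-0.0188), (-0.0983), 0.7], [0, 0, 0, 0, (-0.0086), (-0.1477), 0.7], [0, 0, 0, 0, (0.0141), (-0.1928), 0.7], [0, 0, 0, 0, (0.0477), (-0.2305), 0.7]]
5 11.854 [[0, 0, 0, 0, (0.0422), (-0.0277), 0.7], [0, 0, 0, 0, (0.0901), (-0.0436), 0.7], [0, 0, 0, 0, (0.1405), (-0.0465), 0.7], [0, 0, 0, 0, (0.1899), (-0.0363), 0.7], [0, 0, 0, 0, (0.235), (-0.0136), 0.7]]
6 13.163 [[0, 0, 0, 0, (0.0377), (0.0336), 0.7], [0, 0, 0, 0, (0.0654), (0.0757), 0.7], [0, 0, 0, 0, (0.0813), (0.1237), 0.7], [0, 0, 0, 0, (0.0842), (0.174), 0.7], [0, 0, 0, 0, (0.074), (0.2235), 0.7]]
7 14.472 [[0, 0, 0, 0, (-0.0227), (0.0451), 0.7], [0, 0, 0, 0, (-0.0562), (0.0828), 0.7], [0, 0, 0, 0, (-0.0984), (0.1105), 0.7], [0, 0, 0, 0, (-0.1463), (0.1264), 0.7], [0, 0, 0, 0, (-0.1967), (0.1293), 0.7]]
```

```bash
sed -i 's/\.058/.0572/g; s/r.append(\[0,0,0,0,/r.append([/' cr.py; python3 cr.py 5.309 .2618 8 | sed 's/np.float64//g'
```

```text
0 5.309 [[(0.0331), (-0.0372), 0.7], [(0.0747), (-0.0645), 0.7], [(0.1219), (-0.0802), 0.7], [(0.1716), (-0.083), 0.7], [(0.2204), (-0.073), 0.7]]
1 6.618 [[(0.0445), (0.0224), 0.7], [(0.0816), (0.0555), 0.7], [(0.109), (0.097), 0.7], [(0.1246), (0.1443), 0.7], [(0.1275), (0.194), 0.7]]
2 7.927 [[(-0.0101), (0.0487), 0.7], [(-0.0324), (0.0932), 0.7], [(-0.0655), (0.1304), 0.7], [(-0.1071), (0.1577), 0.7], [(-0.1544), (0.1734), 0.7]]
3 9.236 [[(-0.0497), (0.0029), 0.7], [(-0.0984), (-0.0072), 0.7], [(-0.1429), (-0.0296), 0.7], [(-0.1801), (-0.0627), 0.7], [(-0.2074), (-0.1042), 0.7]]
4 10.545 [[(-0.0156), (-0.0473), 0.7], [(-0.0185), (-0.0969), 0.7], [(-0.0084), (-0.1457), 0.7], [(0.0139), (-0.1902), 0.7], [(0.047), (-0.2273), 0.7]]
5 11.854 [[(0.0416), (-0.0273), 0.7], [(0.0888), (-0.043), 0.7], [(0.1385), (-0.0459), 0.7], [(0.1873), (-0.0358), 0.7], [(0.2318), (-0.0134), 0.7]]
6 13.163 [[(0.0372), (0.0331), 0.7], [(0.0645), (0.0747), 0.7], [(0.0802), (0.1219), 0.7], [(0.083), (0.1716), 0.7], [(0.073), (0.2204), 0.7]]
7 14.472 [[(-0.0224), (0.0445), 0.7], [(-0.0555), (0.0816), 0.7], [(-0.097), (0.109), 0.7], [(-0.1443), (0.1246), 0.7], [(-0.194), (0.1275), 0.7]]
```

>>> {"api": "carry_out", "payload": {"rows": [[0, 0, 0, 0, 0.035, -0.035, 0.7], [0, 0, 0, 0, 0.0765, -0.0625, 0.7], [0, 0, 0, 0, 0.124, -0.078, 0.7], [0, 0, 0, 0, 0.1735, -0.081, 0.7], [0, 0, 0, 0, 0.2225, -0.071, 0.7]]}}

```text
t: 21.65
tool_pos: [0.6196, -0.1746, 0.1203]
tool_rot: [-2.68, -1.635, 0.003]
contact_force: [-5.5, 3.3, -0.5]
opening: 0.021
grip_force: 30.7
```

```bash
python3 st.py
```

```text
t 21.65 tcp machine [0.0195 0.1548] 0.1203 Fm -6.4 0.4 -0.5
```

>>> {"api": "carry_out", "payload": {"rows": [[0, 0, 0, 0, 0.0445, 0.0225, 0.7], [0, 0, 0, 0, 0.0815, 0.0555, 0.7], [0, 0, 0, 0, 0.109, 0.097, 0.7], [0, 0, 0, 0, 0.1245, 0.1445, 0.7], [0, 0, 0, 0, 0.1275, 0.194, 0.7]]}}

```text
t: 22.15
tool_pos: [0.6548, -0.1926, 0.0613]
tool_rot: [2.681, 1.635, 0.001]
contact_force: [-5.4, 3.2, 5.3]
opening: 0.0204
grip_force: 31.3
```

```bash
python3 st.py
```

```text
t 22.15 tcp machine [0.059  0.1549] 0.0613 Fm -6.2 0.4 5.3
```

>>> {"api": "carry_out", "payload": {"rows": [[0, 0, 0, 0, -0.012, 0.0485, 0.7], [0, 0, 0, 0, -0.0345, 0.0925, 0.7], [0, 0, 0, 0, -0.0675, 0.1295, 0.7], [0, 0, 0, 0, -0.109, 0.157, 0.7], [0, 0, 0, 0, -0.1565, 0.1725, 0.7]]}}

```text
t: 22.65
tool_pos: [0.6136, -0.1714, 0.0084]
tool_rot: [2.678, 1.634, 0.005]
contact_force: [5.4, 0.5, 0.5]
opening: 0.0209
grip_force: 31.0
```

```bash
python3 st.py
```

```text
t 22.65 tcp machine [0.0127 0.1549] 0.0084 Fm 4.6 2.9 0.5
```

Nicely tangential.

>>> {"api": "carry_out", "payload": {"rows": [[0, 0, 0, 0, -0.0495, 0.003, 0.7], [0, 0, 0, 0, -0.0985, -0.007, 0.7], [0, 0, 0, 0, -0.143, -0.0295, 0.7], [0, 0, 0, 0, -0.18, -0.0625, 0.7], [0, 0, 0, 0, -0.2075, -0.104, 0.7]]}}

```text
t: 23.15
tool_pos: [0.5569, -0.1424, 0.0393]
tool_rot: [2.679, 1.635, 0.002]
contact_force: [8.0, -1.8, -4.5]
opening: 0.0211
grip_force: 30.5
```

```bash
python3 st.py
```

```text
t 23.15 tcp machine [-0.051   0.1548] 0.0393 Fm 7.9 2.1 -4.5
```

>>> {"api": "carry_out", "payload": {"rows": [[0, 0, 0, 0, -0.0145, -0.047, 0.7], [0, 0, 0, 0, -0.0165, -0.0965, 0.7], [0, 0, 0, 0, -0.0065, -0.145, 0.7], [0, 0, 0, 0, 0.016, -0.1895, 0.7], [0, 0, 0, 0, 0.049, -0.2265, 0.7]]}}

```text
t: 23.65
tool_pos: [0.5676, -0.1479, 0.1078]
tool_rot: [-2.677, -1.633, 0.007]
contact_force: [-3.5, 3.2, -4.6]
opening: 0.021
grip_force: 30.5
```

```bash
python3 st.py
```

```text
t 23.65 tcp machine [-0.0389  0.1548] 0.1078 Fm -4.6 1.2 -4.6
```

>>> {"api": "carry_out", "payload": {"rows": [[0, 0, 0, 0, 0.0415, -0.0275, 0.7], [0, 0, 0, 0, 0.089, -0.043, 0.7], [0, 0, 0, 0, 0.1385, -0.046, 0.7], [0, 0, 0, 0, 0.1875, -0.036, 0.7], [0, 0, 0, 0, 0.232, -0.0135, 0.7]]}}

```text
t: 24.15
tool_pos: [0.6319, -0.1809, 0.1135]
tool_rot: [-2.68, -1.635, 0.002]
contact_force: [-5.7, 4.1, -1.1]
opening: 0.0209
grip_force: 30.9
```

```bash
python3 st.py
```

```text
t 24.15 tcp machine [0.0333 0.1549] 0.1135 Fm -6.9 1.1 -1.1
```

>>> {"api": "carry_out", "payload": {"rows": [[0, 0, 0, 0, 0.037, 0.033, 0.7], [0, 0, 0, 0, 0.064, 0.0745, 0.7], [0, 0, 0, 0, 0.079, 0.122, 0.7], [0, 0, 0, 0, 0.0815, 0.1715, 0.7], [0, 0, 0, 0, 0.0715, 0.2205, 0.7]]}}

```text
t: 24.65
tool_pos: [0.6526, -0.1915, 0.0477]
tool_rot: [2.679, 1.634, 0.003]
contact_force: [-3.4, 2.8, 6.2]
opening: 0.0212
grip_force: 31.5
```

```bash
python3 st.py
python3 - <<'E'
from h import *
from station import *
t=get_image("top")["img"];cv2.imwrite("pics/top8.png",t)
d=cv2.imread("pics/top0.png")
T=pickle.load(open("top0.pkl","rb"))
# profile along machine x at y=0.. on z=.084: difference from initial
for y in(.022,0,-.022):
    print(y,[(round(x,3),int(t[v,u].mean()),int(d[v,u].mean())) for x in np.arange(-.15,.156,.012) for u,v in [proj(T,mw(x,y,.084))[0].round().astype(int)]])
E
```

```text
t 24.65 tcp machine [0.0566 0.1549] 0.0477 Fm -4.3 1.0 6.2
0.022 [(np.float64(-0.15), 109, 148), (np.float64(-0.138), 108, 147), (np.float64(-0.126), 110, 148), (np.float64(-0.114), 115, 144), (np.float64(-0.102), 112, 146), (np.float64(-0.09), 135, 145), (np.float64(-0.078), 158, 147), (np.float64(-0.066), 160, 149), (np.float64(-0.054), 156, 145), (np.float64(-0.042), 99, 92), (np.float64(-0.03), 98, 91), (np.float64(-0.018), 153, 142), (np.float64(-0.006), 192, 180), (np.float64(0.006), 193, 180), (np.float64(0.018), 194, 181), (np.float64(0.03), 191, 179), (np.float64(0.042), 187, 133), (np.float64(0.054), 194, 145), (np.float64(0.066), 194, 146), (np.float64(0.078), 194, 147), (np.float64(0.09), 194, 146), (np.float64(0.102), 194, 146), (np.float64(0.114), 194, 146), (np.float64(0.126), 194, 144), (np.float64(0.138), 158, 146), (np.float64(0.15), 156, 145)]
0 [(np.float64(-0.15), 159, 148), (np.float64(-0.138), 155, 143), (np.float64(-0.126), 160, 148), (np.float64(-0.114), 156, 144), (np.float64(-0.102), 155, 143), (np.float64(-0.09), 158, 146), (np.float64(-0.078), 155, 144), 
[... 708 characters left out ...]
14), 156, 145), (np.float64(-0.102), 155, 144), (np.float64(-0.09), 160, 148), (np.float64(-0.078), 156, 144), (np.float64(-0.066), 159, 146), (np.float64(-0.054), 158, 147), (np.float64(-0.042), 103, 95), (np.float64(-0.03), 122, 112), (np.float64(-0.018), 164, 152), (np.float64(-0.006), 192, 180), (np.float64(0.006), 193, 179), (np.float64(0.018), 194, 180), (np.float64(0.03), 192, 179), (np.float64(0.042), 187, 129), (np.float64(0.054), 193, 144), (np.float64(0.066), 193, 143), (np.float64(0.078), 193, 145), (np.float64(0.09), 194, 144), (np.float64(0.102), 193, 142), (np.float64(0.114), 193, 145), (np.float64(0.126), 192, 144), (np.float64(0.138), 158, 145), (np.float64(0.15), 152, 140)]
```

The leading edge is at about x=0.132, so the middle is at about 0.067. One more stretch to clear the rollers.

>>> {"api": "carry_out", "payload": {"rows": [[0, 0, 0, 0, -0.0225, 0.0445, 0.7], [0, 0, 0, 0, -0.0555, 0.0815, 0.7], [0, 0, 0, 0, -0.097, 0.109, 0.7], [0, 0, 0, 0, -0.1445, 0.1245, 0.7], [0, 0, 0, 0, -0.194, 0.1275, 0.7]]}}

```text
t: 25.2
tool_pos: [0.6003, -0.1646, 0.0074]
tool_rot: [2.678, 1.634, 0.004]
contact_force: [5.2, -0.7, -0.9]
opening: 0.0211
grip_force: 31.0
```

```bash
cat > edge.py <<'E'
from h import *
from station import *
t=get_image("top");T=t
g=cv2.cvtColor(t["img"],cv2.COLOR_BGR2GRAY)
for y in(.025,.015,0,-.015,-.025):
    xs=np.arange(.1,.158,.001);uv=proj(T,np.array([mw(x,y,.084) for x in xs])).astype(np.float32)
    v=cv2.remap(g,uv[None,:,0],uv[None,:,1],cv2.INTER_LINEAR)[0];k=np.where(v>176)[0]
    print(y,"lead",xs[k[-1]].round(3) if len(k) else None)
ys=np.arange(-.05,.05,.001);uv=proj(T,np.array([mw(.1,y,.084) for y in ys])).astype(np.float32)
v=cv2.remap(g,uv[None,:,0],uv[None,:,1],cv2.INTER_LINEAR)[0];k=np.where(v>176)[0];print("side edges",ys[k[0]],ys[k[-1]])
E
python3 st.py; python3 edge.py; python3 cr.py 15.781 .2618 1| sed 's/np.float64//g'
```

```text
t 25.2 tcp machine [-0.0023  0.1549] 0.0074 Fm 5.0 1.7 -0.9
0.025 lead 0.135
0.015 lead 0.135
0 lead 0.135
-0.015 lead 0.135
-0.025 lead 0.135
side edges -0.030999999999999986 0.03000000000000007
0 15.781 [[(-0.0487), (-0.0101), 0.7], [(-0.0932), (-0.0324), 0.7], [(-0.1304), (-0.0655), 0.7], [(-0.1577), (-0.1071), 0.7], [(-0.1734), (-0.1544), 0.7]]
```

>>> {"api": "carry_out", "payload": {"rows": [[0, 0, 0, 0, -0.0485, -0.01, 0.7], [0, 0, 0, 0, -0.093, -0.0325, 0.7], [0, 0, 0, 0, -0.1295, -0.0655, 0.7], [0, 0, 0, 0, -0.1565, -0.107, 0.7], [0, 0, 0, 0, -0.172, -0.1545, 0.7]]}}

```text
t: 25.75
tool_pos: [0.5524, -0.1401, 0.0535]
tool_rot: [-2.682, -1.636, 0.001]
contact_force: [4.2, 0.6, -5.1]
opening: 0.0209
grip_force: 30.9
```

```bash
python3 st.py; python3 edge.py; python3 cr.py 17.09 .2618 1| sed 's/np.float64//g'
```

```text
t 25.75 tcp machine [-0.0561  0.1547] 0.0535 Fm 3.5 2.4 -5.1
0.025 lead 0.135
0.015 lead 0.134
0 lead 0.134
-0.015 lead 0.134
-0.025 lead 0.134
side edges -0.030999999999999986 0.03000000000000007
0 17.09 [[(-0.0029), (-0.0497), 0.7], [(0.0072), (-0.0984), 0.7], [(0.0296), (-0.1429), 0.7], [(0.0627), (-0.1801), 0.7], [(0.1043), (-0.2074), 0.7]]
```

The pack has stopped moving, so the rollers have let it go. I'll open the fingers and lift away.

>>> {"api": "carry_out", "payload": {"rows": [[0, 0, 0, 0, 0, 0, -1], [0, 0, 0, 0, 0, 0, -1], [0, 0, 0, 0, 0, 0, -1], [0, 0, 0, 0, 0, 0, -1], [0, 0, 0, 0, 0, 0, -1]]}}

```text
t: 26.3
tool_pos: [0.5536, -0.1408, 0.0543]
tool_rot: [2.681, 1.635, 0.0]
contact_force: [0.0, 0.2, 0.7]
opening: 0.0852
grip_force: 0.0
```

>>> {"api": "carry_out", "payload": {"rows": [[0, 0, 0, 0, 0, -0.08, -1], [0, 0, 0, 0, 0, -0.22, -1], [0, 0, 0, 0, 0, -0.38, -1], [0, 0, 0, 0, 0, -0.54, -1], [0, 0, 0, 0, 0, -0.65, -1]]}}

```text
t: 26.8
tool_pos: [0.5543, -0.1409, 0.2537]
tool_rot: [2.678, 1.634, 0.005]
contact_force: [0.7, 0.5, 0.3]
opening: 0.0855
grip_force: 0.0
```

>>> {"api": "carry_out", "payload": {"rows": [[0, 0, 0, 0, 0, 0, -1], [0, 0, 0, 0, 0, 0, -1], [0, 0, 0, 0, 0, 0, -1]]}}

```text
t: 27.1
tool_pos: [0.5525, -0.1401, 0.2473]
tool_rot: [-2.68, -1.635, 0.003]
contact_force: [-0.4, -0.0, 0.4]
opening: 0.0852
grip_force: 0.0
```

```bash
python3 st.py; python3 edge.py
python3 - <<'E'
from h import *
from station import *
# machine shift since start: phase correlation over out-feed side / cap patch
a=cv2.imread("pics/top0.png",0)[200:270,340:400].astype(np.float32);b=cv2.cvtColor(get_image("top")["img"],cv2.COLOR_BGR2GRAY)[200:270,340:400].astype(np.float32)
print(cv2.phaseCorrelate(a[30:],b[30:],cv2.createHanningWindow((60,40),cv2.CV_32F)))
E
```

```text
t 27.1 tcp machine [-0.056   0.1548] 0.2473 Fm -0.3 -0.2 0.4
0.025 lead 0.135
0.015 lead 0.135
0 lead 0.135
-0.015 lead 0.135
-0.025 lead 0.135
side edges -0.030999999999999986 0.03000000000000007
((0.15062091467570227, 0.05689882182745265), 0.9099312806129456)
```

```bash
python3 -c "
from station import finish_job;print(finish_job())"
```

```text
the job is handed in; nothing more can be done
None
```

The job is handed in (the station gave no verdict): the rollers carried the pack out onto the far table, where it lies in line with its middle about 70 mm past their line, the hand is clear of everything, the machine has not shifted measurably, and it took about 27 s of the 67 s.

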